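Stack lamp reflectors in a vise-held holder

ROBOT

A 6-joint arm with a two-finger parallel gripper is mounted at the origin on the work surface. World frame = base frame: x ahead of the robot, y to its left, z up, the work surface at z = 0. Lengths are in mm, angles in rad, forces in N, time in s.
With the tool pointing down it reaches from about 350 to 775 mm from the base axis. Payload 7.3 kg.
Tool frame: the origin (TCP) lies between the finger pads, 19 mm behind the fingertips; this is the grasp point; z points along the fingers, y is the direction in which the jaws open and shut (so a half turn about z gives the same grasp; the last joint's range is limited). The gripper opens to 92 mm and grips with 3 to 60 N. Pads are 19 mm wide; open, the fingers measure 130 mm over their backs; the gripper's body (75 mm by 190 mm) begins 47 mm behind the grasp point.
Start: joints at [0.968, 0.342, 1.524, -0, 1.275, -0.146], TCP at [231.554, 471.196, 245.541] pointing down, gripper open.
Joint ranges: [-2.53, 2.53], [-0.77, 2.02], [0.04, 2.7], [-1, 4.14], [0.28, 2.66], [-3.11, 3.11]. Speed limits (rad/s): [2.57, 2.57, 3.14, 3.14, 3.14, 3.14].

INTERFACE

Orientations are given as [roll, pitch, yaw] about the fixed x, y, z axes, in that order (R = Rz(yaw) Ry(pitch) Rx(roll)).
In Python, from plant import get_obs, capture, bot, spot_in gives the robot as it stands.
- The arm moves only by the shell command python3 -m handwheel 'ROWS' [OPENING]. ROWS is JSON, a list of rows, each a list of 2 entries, a list of its own where there are three numbers: the shift along the world's x, y, z in mm, then the turn, a rotation vector about the world's x, y, z in rad. In form: [[[x, y, z], [wx, wy, wz]], ...]. A call has 1 to 12 rows; each row shifts and turns the commanded pose from where the row before left it; what a row does not reach is not made up. A row lasts 1/8 s, in which the tool goes at most 62.5 mm and 10.7 degrees, less where a joint would pass 70% of its speed; a pose out of reach is approached as far as the arm can. A call is refused whole if a number of a shift passes 62.5 or a number of a turn 0.188, either way. A call with a gripper value outside its range is refused whole. OPENING is the closure, from 0 (fully open) to 1 (shut), set as the call begins (- or left out, the last holds). The fingers move at their own pace and stop on an object; the grip force is fixed at half the most. Time passes only in rows, so rows that do not move let the fingers close. It gives the time, the measured TCP pose, the force and the opening at its end, in the units of the state.
- get_obs(): the state, without advancing time (a new reading comes with each control period).
- capture(name): name is "side" or "top" or "wrist"; returns a dict with "img" (420x560x3 uint8, red, green, blue), "fx", "fy", "cx", "cy" (pixels), "cam_to_world" (4x4, takes a point from camera to world coordinates). Camera axes: x right, y up, looking along -z (the intrinsics and any distortion apply to the point x, -y, -z); pixel columns grow to the right and rows downward; lengths in mm; the calibration is good to about 2 mm. A picture is of the moment at which its call begins. There is no depth.
- bot.close_job(): hands the job in, once; it reports no verdict.
Trained networks look in the newest picture that a camera, given by its name, has taken for a name from the list of things; names that differ only in an ending like _2 or _b are one class to them, and where a whole thing is asked for, a point or a joint stands for the part that bears it (a point fixed in the world has none). Each returns a list of dicts, best first, with "score" (0 to 1); they miss things now and then, are a little off and sometimes report something else, mostly with a low value. They report only what shows in the picture. A call takes as long as a camera call. They do not tell look-alikes from the thing itself.
- spot_in(thing, camera): "xyz" ([x, y, z] in mm, in the coordinates of the camera as it stood for that picture, good to about 4 mm: the middle of the surface that is visible of it).
The state is a dict: "time": time; "joint_positions": joint angles; "dq": joint speeds; "tau": joint torques, N m; "tool_pos": TCP position; "tcp_rot": TCP orientation; "contact_force": force on the tool from outside, world axes, zero at the start; "moment": the same for the moment, N m; "grip_width": finger opening in mm.
Only numpy, scipy, OpenCV 4.12 (cv2) and the standard library are available. Lean on these libraries where they do the work, as an engineer would, in place of code of your own. Each camera call takes 0.05 s, during which the arm holds its last target. There are 200 camera calls.

TASK

Stand the white plastic stack holder foot down on the bed between the vise jaws, square to them, and crank the vise until the jaws grip it firmly. Then nest every aluminium reflector on the bench mouth up into the holder, one inside the other, each with only a light push so that none is jammed, and finish by putting the dust cap skirt down over the top one. Let go of everything and leave the screwdriver, bottle and circuit board alone.

Things in the scene. Friction and masses are not known exactly. Their poses are not given: they have to be found in the camera images.
- reflector1: lamp reflector, open tapered aluminium cup 55 mm tall, about 90 g, 2 to 4 alike present. Outside 47 mm across at the foot, widening to 60 mm at 35 mm up; the top 20 mm is a straight collar, 64 mm across outside, 58 mm inside. Starts mouth up on the bench. Origin: centre of underside; z up out of the mouth.
- reflector2: as reflector1. Nested in another reflector, it rests by its own weight with its origin and collar about 25 mm (23 to 28) above those of the one below, a gap of about 5 mm showing between the collars; there is no other stop and a hard push wedges it. Grip with the TCP near the collar's top edge to keep the fingertips off the collar below.
- reflector3: as reflector1 (may be absent)
- reflector4: as reflector1 (may be absent)
- holder: white plastic stack holder, about 350 g: square foot 62 x 62 mm, 32 mm high, with a tapered cup rising from it whose collar matches the reflectors' (64 mm outside, 58 mm inside, 20 mm high); mouth 63 mm above its underside. Starts upright. A reflector nested in it rests with origin about 33 mm above the holder's. Origin: centre of underside; x, y square to the foot's sides, z up.
- cap: grey dust cap, 60 g: round lid 76 mm across, skirt 16 mm deep (70 mm inside), round knob on top 22 mm across, from 20 to 44 mm above the skirt's edge. Starts skirt down, knob up. Over a reflector's collar its lid rests on the rim, origin about 39 mm above that reflector's. Origin: centre of the skirt's open lower edge; z up through the knob.
- vise: grey quick-acting machine vise, fixed. Origin: centre of underside; x along the screw from crank end to fixed jaw, y left, z up. Base 200 (x) by 130 mm. Flat bed between the jaws 45 mm above the bench, 94 mm wide. Fixed jaw's face at x = +55 mm, looking to -x; jaws 94 mm wide, tops 85 mm above the bench.
- vise_jaw: sliding jaw of the vise. Origin: bottom centre of its clamping face, on the bed; the face looks along +x to the fixed jaw and lies at x = -50 mm plus 16 mm per crank turn in the vise's frame, y = 0. Opening at the start about 83 to 100 mm.
- crank (a joint): crank angle, rad; 0 = handle straight up; grows clockwise seen from the handle's end (the robot's side), closing the jaw 16 mm a turn (2.55 mm per rad). Starts at 2 to 8.5; the jaw has the 62 mm foot pushed against the fixed jaw at about 16.9. Takes 0.12 N m (3 N at the handle) running free, more once it grips; stays where it is left.
- crank_handle (a point): middle of the crank handle: free-spinning grey sleeve 18 mm across, 52 mm long, level along the vise's x, 45 mm off the screw axis. Can be pinched from above across its diameter at any crank angle. At angle a it is at crank_axis + (0, -45 sin a, 45 cos a) mm in the vise's frame.
- crank_axis (a point): point on the screw's axis level with the middle of the handle: vise frame x = -160 mm, y = 0, 75 mm above the bench; the handle circles it at 45 mm radius, 30 to 120 mm above the bench.
- screwdriver: bystander: screwdriver lying on the bench to the right of the vise; leave it alone. Origin under its middle.
- flux_bottle: bystander: white bottle 40 mm across, 100 mm tall, to the right of the vise; leave it alone. Origin: centre of its underside.
- circuit_board: bystander: green circuit board 90 x 60 mm lying flat at the far side; leave it alone. Origin: centre of its underside.
There are look-alikes about, which are no part of the job. What is shaped like the reflector3 but pink is not meant.

How it is judged:
By the outcome, as a careful person would: the job done as asked, in the order asked, and still so for the second after the job is handed in, with the robot touching nothing.
Of reflector1, reflector2, reflector3, reflector4 only 2 to 4 are there at a start; the rules pass over those that are not, and their reading is None.
At some moment in a run one of reflector1, reflector2, reflector3, reflector4, cap may be knocked a few centimetres aside while the robot is not near it.
It also fails if it takes over 210 s, if anything falls off the work surface, if the arm or the gripper's body presses on something with over 40 N, if the wrist force passes 120 N, or if a joint passes its speed limit or range.

## Working session

There is one attempt and no reset: what is moved stays moved. The work goes in short steps, Python scripts to look and compute and a shell command to move; the robot and the scene stay as the last step left them, time stands still between calls to the robot, and variables do not carry over. Pictures are saved under pics/ and viewed, about 12 in all and at most 16, crops included, and the job is handed in when it is done.

```bash
ls; mkdir -p pics; cat > h.py <<'E'
import numpy as np, cv2
from plant import get_obs, capture, bot, spot_in
def look(cam, things=(), save=None, n=4, mins=0.2):
    c=capture(cam)
    if save: cv2.imwrite('pics/'+save, c['img'][:,:,::-1])
    T=np.array(c['cam_to_world'])
    for t in things:
        for d in spot_in(t,cam)[:n]:
            if d['score']>mins:
                p=T@np.r_[d['xyz'],1]; print(cam,t,round(d['score'],2),p[:3].round(0))
    return c
def proj(c,P):
    T=np.linalg.inv(np.array(c['cam_to_world'])); q=T@np.r_[P,1]
    return c['cx']+c['fx']*q[0]/-q[2], c['cy']+c['fy']*(-q[1])/-q[2]
def ray(c,u,v,z):
    """world point at height z seen at pixel u,v"""
    T=np.array(c['cam_to_world']); d=T[:3,:3]@np.array([(u-c['cx'])/c['fx'],-(v-c['cy'])/c['fy'],-1]); o=T[:3,3]
    return o+d*(z-o[2])/d[2]
def ob():
    o=get_obs(); print({k:np.round(o[k],3).tolist() for k in ('time','tool_pos','tcp_rot','contact_force','grip_width','joint_positions')})
E
python3 - <<'E'
from h import *
ob()
th=['reflector1','holder','cap','vise','vise_jaw','crank_handle','screwdriver','flux_bottle','circuit_board']
for cam in ('top','side'):
    c=look(cam,th,cam+'1.png',n=6)
    print([k for k in c], c['fx'],c['fy'],c['cx'],c['cy'],np.round(c['cam_to_world'],2).tolist())
E
```

```text
pics
{'time': 0.0, 'tool_pos': [231.332, 470.865, 244.836], 'tcp_rot': [-3.14, -0.0, 2.685], 'contact_force': [0.687, -0.073, 0.176], 'grip_width': 91.911, 'joint_positions': [0.968, 0.343, 1.525, -0.0, 1.275, -0.146]}
top reflector1 0.91 [481.  81.  17.]
top reflector1 0.86 [570. 363.  29.]
top reflector1 0.85 [433. 353.  26.]
top reflector1 0.73 [602. 215.  20.]
top reflector1 0.73 [531. 475.  31.]
top reflector1 0.62 [683. 377.  28.]
top holder 0.85 [463. 224.  30.]
top cap 0.76 [619.  64.  24.]
top cap 0.63 [ 691. -393.   65.]
top vise 0.66 [ 598. -157.   43.]
top vise_jaw 0.95 [ 556. -165.   85.]
top crank_handle 0.53 [ 473. -130.   92.]
top flux_bottle 0.7 [ 692. -391.   62.]
top circuit_board 0.73 [780.  77.   5.]
['img', 'fx', 'fy', 'cx', 'cy', 'cam_to_world'] 440.0423071451021 440.0423071451021 271.2007971398801 207.7796504841767 [[-0.03, 0.99, -0.1, 473.52], [-1.0, -0.03, -0.01, 23.07], [-0.01, 0.1, 0.99, 1374.56], [0.0, 0.0, 0.0, 1.0]]
side reflector1 0.88 [479.  80.  36.]
side reflector1 0.83 [560. 349.  37.]
side reflector1 0.82 [431. 340.  35.]
side reflector1 0.8 [673. 365.  38.]
side reflector1 0.75 [595. 202.  32.]
side reflector1 0.62 [525. 457.  36.]
side holder 0.73 [456. 212.  38.]
side holder 0.42 [593. 202.  32.]
side holder 0.29 [ 481. -131.   82.]
side cap 0.88 [606.  54.  18.]
side vise 0.75 [ 569. -184.   46.]
side vise_jaw 0.9 [ 551. -178.   81.]
side crank_handle 0.7 [ 480. -132.   82.]
side screwdriver 0.77 [ 350. -420.   20.]
side flux_bottle 0.65 [ 686. -406.   56.]
side circuit_board 0.78 [776.  75.   5.]
side circuit_board 0.51 [ 479. -133.   82.]
['img', 'fx', 'fy', 'cx', 'cy', 'cam_to_world'] 508.8362832494519 508.8362832494519 281.8957317114987 211.15421043016838 [[0.75, 0.42, -0.51, -247.14], [-0.66, 0.46, -0.59, -926.99], [-0.02, 0.78, 0.63, 1112.01], [0.0, 0.0, 0.0, 1.0]]
```

View pics/top1.png

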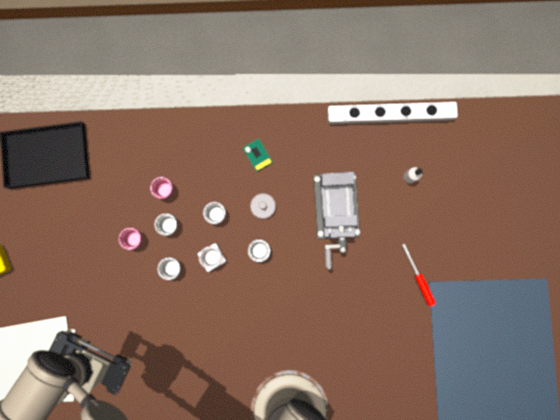

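View pics/side1.png

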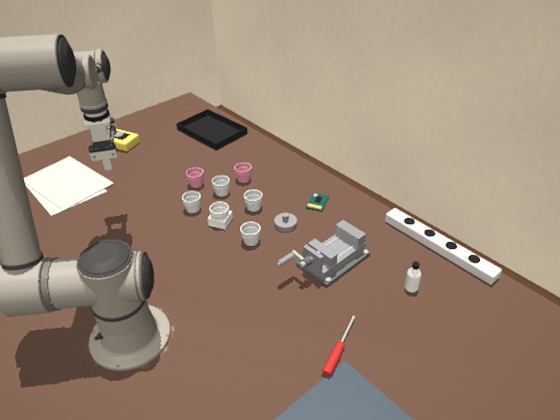

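Four aluminium reflectors (top view px (259,250), (214,213), (166,225), (169,268)), two pink look-alikes ((130,238), (161,188)), holder at (211,257), vise at (338,205) with the crank handle at (329,257). I'll move over the holder and look from near.

```bash
python3 -m handwheel '[[[35,-41,10],[0,0,0]],[[35,-41,10],[0,0,0]],[[35,-41,10],[0,0,0]],[[35,-41,10],[0,0,0]],[[35,-41,10],[0,0,0]],[[30,-41,10],[0,0,0]],[[0,0,0],[0,0,0]],[[0,0,0],[0,0,0]]]' 0
python3 - <<'E'
from h import *
ob()
c=look('wrist',['holder','reflector1'],'w1.png',n=6)
print(np.round(c['cam_to_world'],3).tolist(),c['fx'],c['cx'],c['cy'])
E
```

```text
time: 2.0
tool_pos: [436.1, 225.4, 305.3]
tcp_rot: [-3.142, -0.001, 2.684]
contact_force: [0.4, -0.3, -0.3]
grip_width: 92.0
{'time': 2.0, 'tool_pos': [436.141, 225.433, 305.268], 'tcp_rot': [-3.142, -0.001, 2.684], 'contact_force': [0.422, -0.287, -0.264], 'grip_width': 92.009, 'joint_positions': [0.32, 0.237, 1.504, 0.001, 1.401, -0.793]}
wrist holder 0.57 [466. 227.  33.]
wrist reflector1 0.91 [479.  87.   8.]
wrist reflector1 0.82 [575. 367.  30.]
wrist reflector1 0.81 [617. 198.  35.]
wrist reflector1 0.72 [436. 355.  26.]
wrist reflector1 0.7 [528. 473.  37.]
[[0.442, -0.87, -0.217, 377.572], [0.897, 0.429, 0.107, 253.735], [0.0, -0.242, 0.97, 444.176], [0.0, 0.0, 0.0, 1.0]] 340.6198028607067 276.9661908581322 206.61802614541395
```

View pics/w1.png

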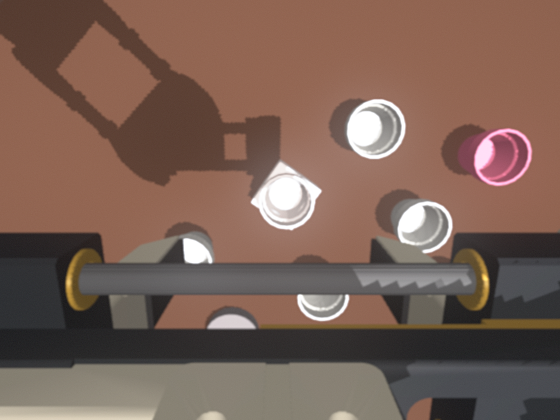

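Holder foot corners at about px (285,162), (320,190), (252,200); its rim circle at (287,202). Reflector rims at (376,129), (422,225), (323,300).

```bash
cat >> h.py <<'E'
def rim(c,x,y,z,r=32,search=14,lo=None):
    """refine circle centre of a rim at height z, radius r, by edge strength along projected circle"""
    g=cv2.GaussianBlur(cv2.cvtColor(c['img'],cv2.COLOR_RGB2GRAY),(3,3),0).astype(np.float32)
    a=np.linspace(0,2*np.pi,120,endpoint=False)
    def samp(px,py,rr):
        P=np.stack([px+rr*np.cos(a),py+rr*np.sin(a),0*a+z],1)
        uv=np.array([proj(c,p) for p in P],np.float32)
        return cv2.remap(g,uv[:,:1].copy(),uv[:,1:].copy(),cv2.INTER_LINEAR).ravel()
    best=(-1e9,)
    for step,rad in ((3,search),(1,3)):
        x0,y0=(x,y) if best[0]==-1e9 else best[1:]
        for dx in np.arange(-rad,rad+.1,step):
            for dy in np.arange(-rad,rad+.1,step):
                s=np.minimum(samp(x0+dx,y0+dy,r-1.5)-samp(x0+dx,y0+dy,r+2.5),60).mean()
                if s>best[0]: best=(s,x0+dx,y0+dy)
    return np.round(best,1)
E
python3 - <<'E'
from h import *
c=look('wrist')
k=[ray(c,*p,32)[:2] for p in ((285,162),(320,190),(252,200))]
print(np.round(k,1)); 
for a,b in ((0,1),(0,2)):
    d=k[b]-k[a]; print(np.hypot(*d),np.degrees(np.arctan2(d[1],d[0])))
print('centre',(k[1]+k[2])/2)
print('holder rim',ray(c,287,202,63), rim(c,463,224,63))
for p in ((376,129),(422,225),(323,300)): 
    q=ray(c,*p,55); print(q, rim(c,q[0],q[1],55))
ct=look('top')
for x,y,z in ((463,224,63),(481,81,55),(570,360,55),(433,350,55),(602,212,55)): print('top',rim(ct,x,y,z))
E
```

```text
[[424.  242.2]
 [473.9 266. ]
 [448.4 185. ]]
55.34701763473796 25.433598386438884
62.22849759150597 -66.92601562756
centre [461.15141223 225.49088691]
holder rim [462.7834467  225.26429667  63.        ] [ 45.8 464.  224. ]
[432.8811393  349.92695176  55.        ] [ 60.  433.9 347.9]
[560.87908161 357.17962107  55.        ] [ 52.2 564.9 359.2]
[599.32447814 210.37526912  55.        ] [ 36.1 598.3 209.4]
top [ 33.9 470.  207. ]
top [ 55.4 480.   80. ]
top [ 50.1 567.  360. ]
top [ 10.2 420.  355. ]
top [ 51.2 598.  212. ]
```

```bash
python3 -m handwheel '[[[5,0,-25],[0,0,0.175]],[[5,0,-25],[0,0,0.175]],[[5,0,-25],[0,0,0.175]],[[5,0,-25],[0,0,0.175]],[[6,0,-25],[0,0,0.166]],[[0,0,-35],[0,0,0]],[[0,0,-36],[0,0,0]],[[0,0,0],[0,0,0]],[[0,0,0],[0,0,0]]]' 0
python3 - <<'E'
from h import *
ob()
c=look('wrist',['holder'],'w2.png')
print(rim(c,463,224,63))
E
```

```text
time: 3.38
tool_pos: [463.1, 225.8, 110.7]
tcp_rot: [-3.142, 0.002, -2.732]
contact_force: [-0.3, -0.6, -0.1]
grip_width: 91.7
{'time': 3.375, 'tool_pos': [463.119, 225.817, 110.735], 'tcp_rot': [-3.142, 0.002, -2.732], 'contact_force': [-0.258, -0.581, -0.13], 'grip_width': 91.715, 'joint_positions': [0.305, 0.475, 1.733, 0.0, 0.932, -1.676]}
wrist holder 0.98 [464. 226.  32.]
wrist holder 0.51 [572. 198.   5.]
[ 35.3 465.  224. ]
```

View pics/w2.png

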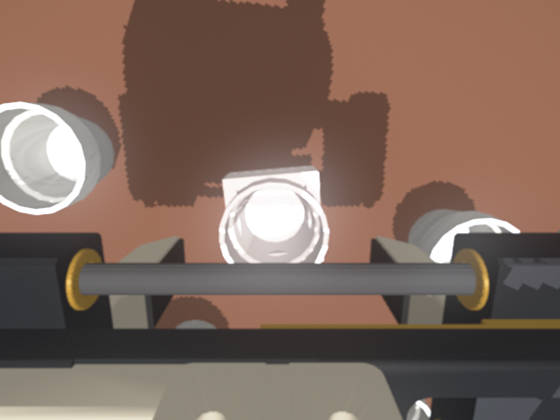

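```bash
python3 - <<'E'
from h import *
c=look('wrist')
a,b=ray(c,223,180,32),ray(c,319,170,32); d=b-a
print(a,b,np.hypot(*d[:2]),np.degrees(np.arctan2(d[1],d[0])), 'finger',np.degrees(get_obs()['tcp_rot'][2])-90)
E
```

```text
[451.4223555  182.20386338  32.        ] [420.83738616 236.41594209  32.        ] 62.24459677004986 119.43050036328243 finger -246.53831736656625
```

```bash
python3 - <<'E'
from h import *
c=look('wrist'); im=c['img']
cols=range(228,317,4); pts=[]
for u in cols:
    s=im[150:200,u,2].astype(float); v=150+np.argmax(s>110); pts.append((u,v))
print(pts)
A=np.polyfit(*zip(*pts),1)
a,b=[ray(c,u,np.polyval(A,u),32) for u in (228,316)]; d=b-a
print(np.degrees(np.arctan2(d[1],d[0])))
cv2.imwrite('pics/c3.png',cv2.resize(im[140:290,190:350,::-1],None,fx=4,fy=4,interpolation=cv2.INTER_CUBIC))
E
```

```text
[(228, np.int64(173)), (232, np.int64(171)), (236, np.int64(171)), (240, np.int64(171)), (244, np.int64(170)), (248, np.int64(170)), (252, np.int64(169)), (256, np.int64(169)), (260, np.int64(169)), (264, np.int64(168)), (268, np.int64(168)), (272, np.int64(167)), (276, np.int64(167)), (280, np.int64(167)), (284, np.int64(166)), (288, np.int64(166)), (292, np.int64(166)), (296, np.int64(165)), (300, np.int64(165)), (304, np.int64(165)), (308, np.int64(164)), (312, np.int64(164)), (316, np.int64(163))]
119.01824118788728
```

View pics/c3.png

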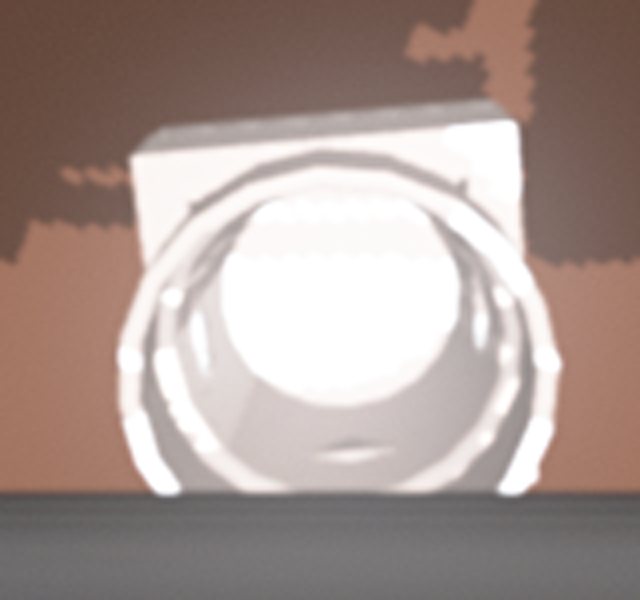

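Top edge of the foot is rotated about 5.6° from the fingers; correct the yaw, descend and grip, then lift and go over the vise for a look.

```bash
python3 -m handwheel '[[[0,-1,-15],[0,0,0.098]],[[0,0,-30],[0,0,0]],[[0,0,-7],[0,0,0]],[[0,0,0],[0,0,0]],[[0,0,0],[0,0,0]]]' 0
python3 -m handwheel '[[[0,0,0],[0,0,0]],[[0,0,0],[0,0,0]],[[0,0,0],[0,0,0]],[[0,0,0],[0,0,0]],[[0,0,0],[0,0,0]],[[0,0,0],[0,0,0]]]' 1
python3 -m handwheel '[[[0,0,40],[0,0,0]],[[0,-20,60],[0,0,0]],[[-5,-55,60],[0,0,-0.175]],[[-5,-60,0],[0,0,-0.175]],[[-5,-60,0],[0,0,-0.175]],[[-5,-60,0],[0,0,0]],[[-5,-55,0],[0,0,0]],[[0,-50,0],[0,0,0]],[[0,0,0],[0,0,0]],[[0,0,0],[0,0,0]]]'
python3 - <<'E'
from h import *
c=look('wrist',['vise','vise_jaw','crank_handle'],'w4.png')
E
```

```text
time: 4.2
tool_pos: [463.3, 224.4, 58.6]
tcp_rot: [-3.141, 0.002, -2.634]
contact_force: [0.3, 0.1, -0.3]
grip_width: 92.2
time: 4.95
tool_pos: [462.7, 224.1, 57.7]
tcp_rot: [-3.141, 0.0, -2.634]
contact_force: [0.0, -1.7, 3.3]
grip_width: 63.6
time: 6.2
tool_pos: [438.1, -122.2, 202.1]
tcp_rot: [3.14, -0.002, 3.123]
contact_force: [-0.3, -0.1, -3.7]
grip_width: 63.5
wrist vise 0.81 [ 518. -179.  101.]
```

View pics/w4.png

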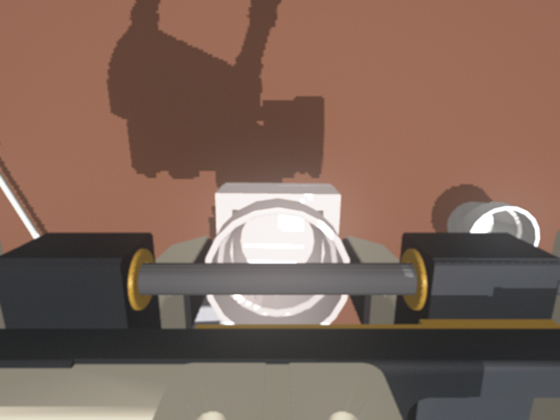

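Holder is gripped square to the fingers (foot edge level at row 185). The vise is out of the wrist view; I move beyond it to look down on it.

```bash

python3 -m handwheel '[[[45,-9,40],[0,0,0]],[[50,-9,40],[0,0,0]],[[50,-9,40],[0,0,0]],[[50,-9,0],[0,0,0]],[[50,-9,0],[0,0,0]],[[0,0,0],[0,0,0]],[[0,0,0],[0,0,0]]]'
python3 - <<'E'
from h import *
c=look('wrist',['vise','vise_jaw','crank_handle'],'w5.png')
E
```

```text
time: 7.28
tool_pos: [680.2, -166.1, 319.0]
tcp_rot: [3.141, -0.002, 3.125]
contact_force: [-0.2, 0.0, -4.3]
grip_width: 63.4
wrist vise 0.89 [ 584. -166.   46.]
wrist vise_jaw 0.61 [ 560. -167.   83.]
wrist crank_handle 0.6 [ 499. -173.   82.]
```

View pics/w5.png

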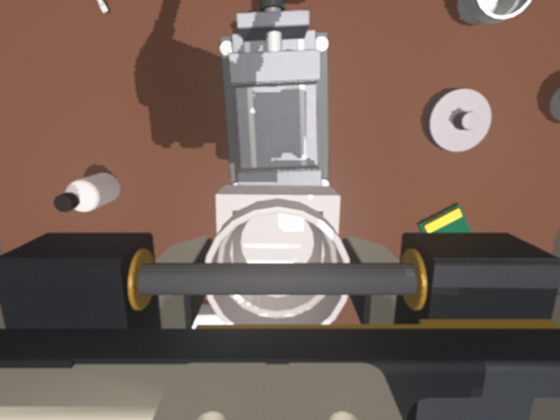

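```bash
python3 - <<'E'
import cv2
im=cv2.imread('pics/w5.png')[0:200,200:350]
cv2.imwrite('pics/c6.png',cv2.resize(im,None,fx=3,fy=3,interpolation=cv2.INTER_CUBIC))
E
```

```text
(no output)
```

View pics/c6.png

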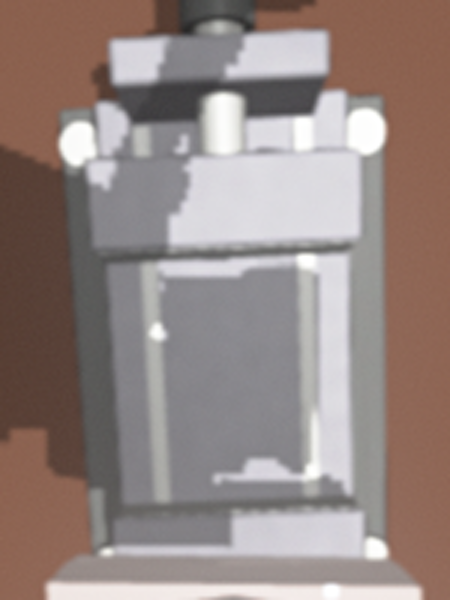

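```bash
python3 - <<'E'
from h import *
c=look('wrist'); print(np.round(c['cam_to_world'],2)[:3,3])
f=lambda x,y,z: ray(c,200+x/3,y/3,z)[:2]
S=f(98,249,85),f(359,239,85); F=f(113,516,85),f(364,511,85)
for a,b in (S,F):
    d=a-b; print(np.round([a,b,(a+b)/2],1).tolist(),np.hypot(*d),'yaw',np.degrees(np.arctan2(-d[0],d[1]))+0, np.degrees(np.arctan2(d[1],d[0])))
ms,mf=sum(S)/2,sum(F)/2; d=mf-ms; print('axis',np.degrees(np.arctan2(d[1],d[0])),np.hypot(*d))
# base corners at screws/edges, left and right sides of base plate
L=f(62,110,22),f(92,545,22); R=f(383,97,22),f(387,540,22)
for a,b in (L,R):
    d=b-a; print(np.round([a,b],1).tolist(),'base side dir',np.degrees(np.arctan2(d[1],d[0])))
o=get_obs(); print(o['tool_pos'],np.degrees(o['tcp_rot']))
E
```

```text
[ 614.04 -165.98  460.53]
[[575.3, -211.3], [573.6, -120.8], [574.4, -166.1]] 90.5798349105894 yaw -178.95748345475954 -88.95748345475953
[[668.5, -210.4], [668.3, -117.7], [668.4, -164.1]] 92.71654379140413 yaw -179.8851296199802 -89.8851296199802
axis 1.2031158432132214 94.00295124874184
[[516.9, -230.5], [690.2, -227.6]] base side dir 0.963980001469117
[[514.5, -104.4], [690.3, -99.5]] base side dir 1.623337168282686
[ 679.71119769 -166.85454465  321.78964259] [-1.79969888e+02  9.85496894e-02  1.78981363e+02]
```

```bash
python3 - <<'E'
from h import *
c=look('wrist'); t=np.array(get_obs()['tool_pos']); print(t)
print('rim held',[rim(c,t[0],t[1],t[2]+5.3,search=8), rim(c,t[0],t[1],t[2]+5.3,r=29,search=8)])
g=c['img'][:,278,2].astype(int); print(g[175:215])
for v in (187,195): print(v, ray(c,217,v,t[2]-57.7+32)-t, ray(c,338,v,t[2]-57.7+32)-t)
E
```

```text
[ 679.80834126 -166.93934691  321.60673788]
rim held [array([  32.9,  680.8, -166.9]), array([  20.5,  679.8, -162.9])]
[211 211 210 210 209 210 210 209 210 200 173 154 149 145 144 143 141 141
 142 171 219 232 227 187 151 143 145 143 146 144 147 179 229 238 236 232
 228 223 223 226]
187 [-34.60696397 -29.15028701 -25.7       ] [-33.5270487   30.27906641 -25.7       ]
195 [-30.59222444 -29.39637732 -25.7       ] [-29.50559458  30.38262727 -25.7       ]
```

```bash

python3 -m handwheel '[[[-24,1,-40],[0,0,0.035]],[[-24,1,-40],[0,0,0]],[[0,0,-50],[0,0,0]],[[0,0,-45],[0,0,0]],[[0,0,-25],[0,0,0]],[[0,0,-10],[0,0,0]],[[0,0,0],[0,0,0]],[[0,0,0],[0,0,0]]]'
python3 -m handwheel '[[[0,0,-3],[0,0,0]],[[0,0,-3],[0,0,0]],[[0,0,0],[0,0,0]],[[0,0,0],[0,0,0]]]'
```

```text
time: 8.57
tool_pos: [633.2, -165.4, 112.0]
tcp_rot: [-3.141, 0.003, -3.124]
contact_force: [0.1, 0.2, -4.3]
grip_width: 63.2
time: 9.07
tool_pos: [632.4, -165.1, 104.2]
tcp_rot: [3.142, 0.0, -3.124]
contact_force: [-0.0, 0.9, -3.9]
grip_width: 63.8
```

```bash

python3 -m handwheel '[[[0,0,-1.5],[0,0,0]],[[0,0,0],[0,0,0]],[[0,0,0],[0,0,0]]]'
python3 -m handwheel '[[[0,0,0],[0,0,0]],[[0,0,0],[0,0,0]],[[0,0,0],[0,0,0]],[[0,0,0],[0,0,0]]]' 0
python3 -m handwheel '[[[0,0,50],[0,0,0]],[[-30,0,60],[0,0,0]],[[-50,0,40],[0,0,0]],[[-50,10,30],[0,0,0]],[[0,10,0],[0,0,0]],[[0,0,0],[0,0,0]],[[0,0,0],[0,0,0]]]'
python3 - <<'E'
from h import *
ob()
c=look('wrist',['crank_handle'],'w7.png')
c=look('top',['crank_handle','vise_jaw','holder']);c=look('side',['crank_handle','vise_jaw','holder'],'s7.png')
cv2.imwrite('pics/s7c.png',cv2.resize(c['img'][200:300,250:400,::-1],None,fx=4,fy=4,interpolation=cv2.INTER_CUBIC))
E
```

```text
time: 9.45
tool_pos: [633.0, -165.2, 103.3]
tcp_rot: [-3.141, 0.002, -3.124]
contact_force: [1.5, 0.3, 0.9]
grip_width: 63.8
time: 9.95
tool_pos: [632.3, -165.1, 102.6]
tcp_rot: [3.141, -0.0, -3.124]
contact_force: [0.2, -0.5, 1.1]
grip_width: 91.0
time: 10.82
tool_pos: [506.2, -145.2, 276.4]
tcp_rot: [3.141, -0.002, -3.124]
contact_force: [-0.0, -1.0, -0.5]
grip_width: 91.8
{'time': 10.825, 'tool_pos': [506.174, -145.155, 276.362], 'tcp_rot': [3.141, -0.002, -3.124], 'contact_force': [-0.038, -1.0, -0.486], 'grip_width': 91.786, 'joint_positions': [-0.425, 0.323, 1.465, 0.0, 1.355, -2.013]}
wrist crank_handle 0.83 [ 471. -130.   85.]
top crank_handle 0.68 [ 664. -129.   46.]
top vise_jaw 0.61 [ 567. -131.   85.]
top vise_jaw 0.46 [ 660. -128.   47.]
top holder 0.74 [ 665. -131.   44.]
top holder 0.63 [ 643. -162.   67.]
side crank_handle 0.6 [ 480. -132.   83.]
side crank_handle 0.44 [431. 337.  38.]
side crank_handle 0.39 [565. 347.  36.]
side vise_jaw 0.6 [ 551. -178.   80.]
side holder 0.81 [ 627. -170.   77.]
side holder 0.4 [ 689. -404.   58.]
```

View pics/s7c.png

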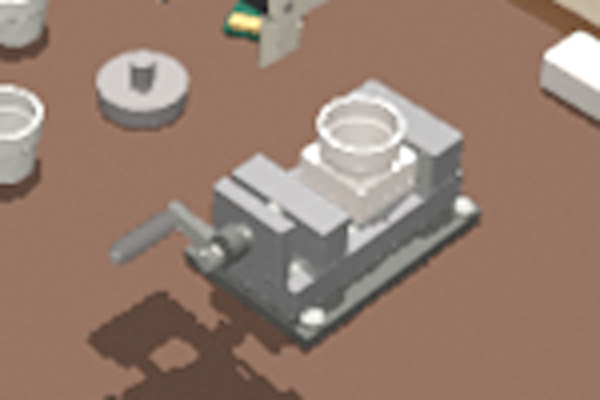

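Holder stands upright between the jaws, square. The handle is on the left of the axis; view the wrist picture.

View pics/w7.png

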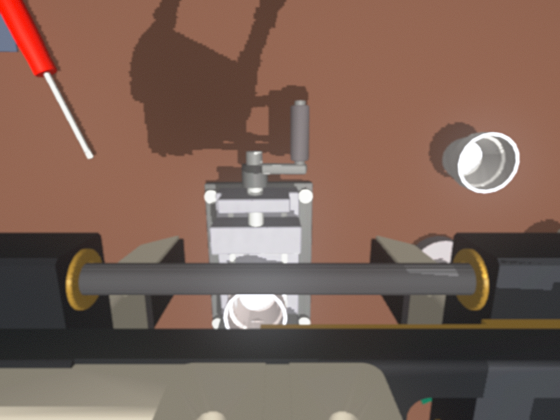

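```bash
cat >> h.py <<'E'
VO=np.array([613.4,-165.2]); VY=np.radians(1.1)
def handle(a,dx=0):
    v=np.array([-160+dx,-45*np.sin(a)]); R=np.array([[np.cos(VY),-np.sin(VY)],[np.sin(VY),np.cos(VY)]])
    return np.r_[VO+R@v,75+45*np.cos(a)]
E
python3 - <<'E'
from h import *
cw=look('wrist'); cs=look('side')
for a in np.arange(4.2,5.6,.1):
    h=handle(a); print(round(a,2),h.round(0),np.round(proj(cw,h),0),np.round(proj(cs,h),0),np.round(proj(cs,handle(a,-26)),0))
print('w',[ray(cw,300,v,85).round() for v in (101,131,161)])
E
```

```text
4.2 [ 453. -129.   53.] [293. 134.] [287. 266.] [281. 270.]
4.3 [ 453. -127.   57.] [296. 134.] [287. 265.] [280. 269.]
4.4 [ 453. -125.   61.] [297. 134.] [286. 263.] [280. 268.]
4.5 [ 453. -124.   66.] [299. 134.] [286. 262.] [279. 267.]
4.6 [ 453. -124.   70.] [300. 134.] [286. 261.] [279. 265.]
4.7 [ 453. -123.   74.] [300. 134.] [286. 260.] [279. 264.]
4.8 [ 453. -123.   79.] [301. 135.] [286. 259.] [279. 263.]
4.9 [ 453. -124.   83.] [300. 135.] [286. 258.] [279. 262.]
5.0 [ 453. -125.   88.] [299. 135.] [286. 257.] [279. 261.]
5.1 [ 453. -127.   92.] [298. 135.] [286. 256.] [280. 260.]
5.2 [ 453. -129.   96.] [296. 135.] [287. 255.] [280. 260.]
5.3 [ 453. -131.  100.] [294. 136.] [287. 255.] [281. 259.]
5.4 [ 453. -134.  104.] [291. 136.] [288. 254.] [281. 259.]
5.5 [ 453. -137.  107.] [288. 136.] [289. 254.] [282. 258.]
w [array([ 422., -125.,   85.]), array([ 449., -124.,   85.]), array([ 477., -124.,   85.])]
```

Handle sleeve spans px (300,101)-(300,161), giving a ≈ 4.85 rad. Descend on its outer half and pinch.

```bash

python3 -m handwheel '[[[-33,10,-40],[0,0,0]],[[-33,11,-40],[0,0,0]],[[0,0,-50],[0,0,0]],[[0,0,-40],[0,0,0]],[[0,0,-17],[0,0,0]],[[0,0,0],[0,0,0]],[[0,0,0],[0,0,0]]]' 0
python3 -m handwheel '[[[0,0,0],[0,0,0]],[[0,0,0],[0,0,0]],[[0,0,0],[0,0,0]],[[0,0,0],[0,0,0]],[[0,0,0],[0,0,0]],[[0,0,0],[0,0,0]],[[0,0,0],[0,0,0]],[[0,0,0],[0,0,0]]]' 1
python3 - <<'E'
from h import *
ob()
c=look('wrist',[],'w8.png'); c=look('side'); cv2.imwrite('pics/s8c.png',cv2.resize(c['img'][190:300,230:400,::-1],None,fx=4,fy=4,interpolation=cv2.INTER_CUBIC))
a=4.85+.25*np.arange(0,50)
d=np.diff(np.stack([-45*np.sin(a),45*np.cos(a)],1),axis=0)
print([(round(x+.25,2),*np.round(r,1).tolist()) for x,r in zip(a,d)])
E
```

```text
time: 12.3
tool_pos: [440.2, -124.4, 91.4]
tcp_rot: [-3.141, 0.001, -3.124]
contact_force: [0.5, -1.4, -0.2]
grip_width: 91.9
time: 13.3
tool_pos: [439.8, -124.5, 90.6]
tcp_rot: [-3.141, 0.0, -3.124]
contact_force: [-3.4, -4.2, -0.1]
grip_width: 17.2
{'time': 13.3, 'tool_pos': [439.766, -124.472, 90.638], 'tcp_rot': [-3.141, 0.0, -3.124], 'contact_force': [-3.403, -4.209, -0.09], 'grip_width': 17.155, 'joint_positions': [-0.443, 0.421, 1.908, -0.001, 0.811, -2.031]}
[(np.float64(5.1), -2.9, 10.8), (np.float64(5.35), -5.5, 9.8), (np.float64(5.6), -7.8, 8.1), (np.float64(5.85), -9.5, 5.9), (np.float64(6.1), -10.7, 3.4), (np.float64(6.35), -11.2, 0.7), (np.float64(6.6), -11.0, -2.1), (np.float64(6.85), -10.1, -4.8), (np.float64(7.1), -8.6, -7.2), (np.float64(7.35), -6.6, -9.1), (np.float64(7.6), -4.2, -10.4), (np.float64(7.85), -1.4, -11.1), (np.float64(8.1), 1.4, -11.1), (np.float64(8.35), 4.1, -10.5), (np.float64(8.6), 6.5, -9.1), (np.float64(8.85), 8.6, -7.2), (np.float64(9.1), 10.1, -4.9), (np.float64(9.35), 11.0, -2.2), (np.float64(9.6), 11.2, 0.6), (np.float64(9.85), 10.7, 3.3), (
[... 222 characters left out ...]
float64(11.85), -7.5, 8.4), (np.float64(12.1), -9.3, 6.3), (np.float64(12.35), -10.6, 3.8), (np.float64(12.6), -11.2, 1.0), (np.float64(12.85), -11.1, -1.8), (np.float64(13.1), -10.3, -4.5), (np.float64(13.35), -8.9, -6.9), (np.float64(13.6), -6.9, -8.8), (np.float64(13.85), -4.5, -10.3), (np.float64(14.1), -1.8, -11.1), (np.float64(14.35), 1.0, -11.2), (np.float64(14.6), 3.7, -10.6), (np.float64(14.85), 6.2, -9.3), (np.float64(15.1), 8.3, -7.5), (np.float64(15.35), 9.9, -5.2), (np.float64(15.6), 10.9, -2.6), (np.float64(15.85), 11.2, 0.2), (np.float64(16.1), 10.8, 3.0), (np.float64(16.35), 9.8, 5.5), (np.float64(16.6), 8.1, 7.8), (np.float64(16.85), 5.9, 9.5), (np.float64(17.1), 3.4, 10.7)]
```

View pics/s8c.png

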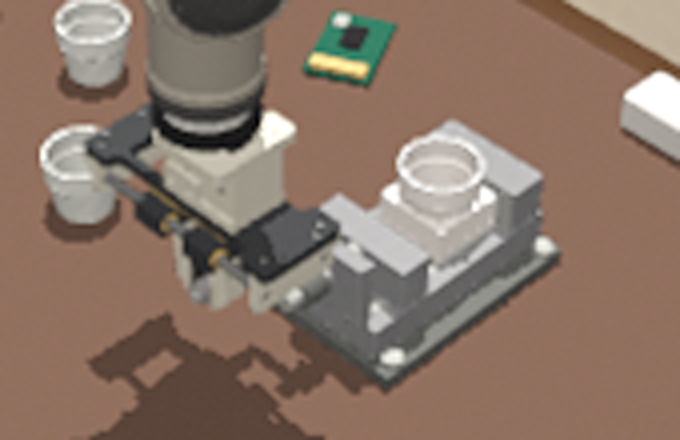

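The fingers hold the sleeve, clear of the vise. Start turning.

```bash

python3 -m handwheel '[[[0,-2.9,10.8],[0,0,0]],[[0,-5.5,9.8],[0,0,0]],[[0,-7.8,8.1],[0,0,0]],[[0,-9.5,5.9],[0,0,0]],[[0,-10.7,3.4],[0,0,0]],[[0,-11.2,0.7],[0,0,0]],[[0,0,0],[0,0,0]]]'
python3 - <<'E'
from h import *
o=get_obs(); print(o['grip_width'])
c=look('side'); cv2.imwrite('pics/s9c.png',cv2.resize(c['img'][190:300,230:400,::-1],None,fx=4,fy=4,interpolation=cv2.INTER_CUBIC))
E
```

```text
time: 14.28
tool_pos: [440.6, -173.0, 129.9]
tcp_rot: [-3.141, 0.003, -3.125]
contact_force: [4.8, -2.2, -3.5]
grip_width: 17.0
16.9770309597305
```

View pics/s9c.png

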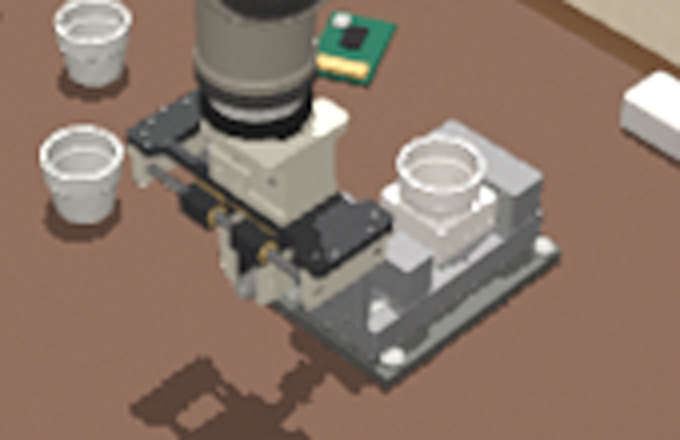

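Handle at top, jaw moved, forces small. Continue (12 pictures used).

```bash

python3 -m handwheel '[[[0,-11.0,-2.1],[0,0,0]],[[0,-10.1,-4.8],[0,0,0]],[[0,-8.6,-7.2],[0,0,0]],[[0,-6.6,-9.1],[0,0,0]],[[0,-4.2,-10.4],[0,0,0]],[[0,-1.4,-11.1],[0,0,0]],[[0,1.4,-11.1],[0,0,0]],[[0,4.1,-10.5],[0,0,0]]]'
python3 -m handwheel '[[[0,6.5,-9.1],[0,0,0]],[[0,8.6,-7.2],[0,0,0]],[[0,10.1,-4.9],[0,0,0]],[[0,11.0,-2.2],[0,0,0]],[[0,11.2,0.6],[0,0,0]],[[0,10.7,3.3],[0,0,0]]]'
```

```text
time: 15.32
tool_pos: [441.6, -209.3, 64.1]
tcp_rot: [-3.14, 0.005, -3.125]
contact_force: [5.8, 3.2, 5.1]
grip_width: 16.8
time: 16.08
tool_pos: [440.2, -150.6, 44.0]
tcp_rot: [-3.14, 0.001, -3.124]
contact_force: [2.7, -5.5, 2.7]
grip_width: 16.8
```

```bash

python3 -m handwheel '[[[0,9.6,5.9],[0,0,0]],[[0,7.8,8.1],[0,0,0]],[[0,5.6,9.7],[0,0,0]],[[0,3.0,10.8],[0,0,0]],[[0,0.2,11.2],[0,0,0]],[[0,-2.6,10.9],[0,0,0]],[[0,-5.2,10.0],[0,0,0]],[[0,-7.5,8.4],[0,0,0]],[[0,-9.3,6.3],[0,0,0]],[[0,-10.6,3.8],[0,0,0]]]'
python3 -m handwheel '[[[0,-11.2,1.0],[0,0,0]],[[0,-11.1,-1.8],[0,0,0]],[[0,-10.3,-4.5],[0,0,0]],[[0,-8.9,-6.9],[0,0,0]],[[0,-6.9,-8.8],[0,0,0]],[[0,-4.5,-10.3],[0,0,0]],[[0,-1.8,-11.1],[0,0,0]],[[0,1.0,-11.2],[0,0,0]],[[0,3.7,-10.6],[0,0,0]]]'
python3 - <<'E'
from h import *
c=look('top',['vise_jaw']); c=look('side',['vise_jaw'])
E
```

```text
time: 17.32
tool_pos: [440.2, -158.6, 128.9]
tcp_rot: [3.14, 0.002, -3.125]
contact_force: [8.2, 1.7, -7.1]
grip_width: 17.2
time: 18.45
tool_pos: [441.5, -209.8, 65.3]
tcp_rot: [-3.14, 0.004, -3.125]
contact_force: [8.0, 2.3, 4.4]
grip_width: 16.9
top vise_jaw 0.68 [ 583. -164.   85.]
side vise_jaw 0.58 [ 577. -184.   81.]
```

```bash

python3 -m handwheel '[[[0,6.2,-9.3],[0,0,0]],[[0,8.3,-7.5],[0,0,0]],[[0,9.9,-5.2],[0,0,0]],[[0,10.9,-2.6],[0,0,0]],[[0,11.2,0.2],[0,0,0]],[[0,10.8,3.0],[0,0,0]],[[0,0,0],[0,0,0]]]'
python3 -m handwheel '[[[0,9.8,5.5],[0,0,0]],[[0,0,0],[0,0,0]]]'
python3 -m handwheel '[[[0,8.1,7.8],[0,0,0]],[[0,0,0],[0,0,0]]]'
```

```text
time: 19.52
tool_pos: [440.2, -151.5, 43.7]
tcp_rot: [-3.141, 0.001, -3.124]
contact_force: [4.3, 1.3, 3.5]
grip_width: 17.1
time: 19.77
tool_pos: [440.0, -142.0, 49.1]
tcp_rot: [-3.141, 0.001, -3.124]
contact_force: [3.6, -0.3, 4.2]
grip_width: 17.3
time: 20.02
tool_pos: [439.9, -134.2, 56.7]
tcp_rot: [-3.141, 0.001, -3.124]
contact_force: [3.1, -3.0, 4.9]
grip_width: 16.7
```

```bash

python3 -m handwheel '[[[0,5.9,9.5],[0,0,0]],[[0,0,0],[0,0,0]]]'
python3 -m handwheel '[[[0,1.8,4.8],[0,0,0]],[[0,0,0],[0,0,0]]]'
python3 -m handwheel '[[[0,1.5,5.6],[0,0,0]],[[0,0,0],[0,0,0]],[[0,0,0],[0,0,0]]]'
```

```text
time: 20.27
tool_pos: [439.7, -128.3, 66.0]
tcp_rot: [-3.141, 0.0, -3.124]
contact_force: [2.7, -4.2, 3.9]
grip_width: 16.9
time: 20.52
tool_pos: [439.6, -126.7, 70.3]
tcp_rot: [-3.141, -0.0, -3.124]
contact_force: [2.4, -5.3, 0.3]
grip_width: 17.4
time: 20.9
tool_pos: [439.5, -125.4, 75.1]
tcp_rot: [-3.141, -0.001, -3.125]
contact_force: [5.6, -6.5, -9.3]
grip_width: 17.0
```

```bash

python3 -m handwheel '[[[0,0.8,5.6],[0,0,0]],[[0,0,0],[0,0,0]],[[0,0,0],[0,0,0]]]'
python3 -m handwheel '[[[0,0,5],[0,0,0]],[[0,0,0],[0,0,0]],[[0,0,0],[0,0,0]]]'
```

```text
time: 21.28
tool_pos: [439.5, -124.5, 80.0]
tcp_rot: [3.142, -0.001, -3.125]
contact_force: [8.4, -7.4, -17.2]
grip_width: 17.0
time: 21.65
tool_pos: [439.4, -124.3, 84.3]
tcp_rot: [3.141, -0.002, -3.125]
contact_force: [9.8, -7.3, -24.4]
grip_width: 17.2
```

```bash

python3 -m handwheel '[[[0,-0.5,4],[0,0,0]],[[0,0,0],[0,0,0]],[[0,0,0],[0,0,0]]]'
python3 -m handwheel '[[[0,0,0],[0,0,0]],[[0,0,0],[0,0,0]],[[0,0,0],[0,0,0]],[[0,0,0],[0,0,0]],[[0,0,0],[0,0,0]]]' 0
python3 - <<'E'
from h import *
ob(); c=look('side',['crank_handle','holder','vise_jaw'])
E
```

```text
time: 22.02
tool_pos: [439.3, -124.4, 87.7]
tcp_rot: [3.14, -0.002, -3.125]
contact_force: [12.0, -4.7, -30.2]
grip_width: 17.2
time: 22.65
tool_pos: [439.6, -124.3, 91.0]
tcp_rot: [3.142, 0.0, -3.124]
contact_force: [-0.7, 0.1, 0.6]
grip_width: 62.5
{'time': 22.65, 'tool_pos': [439.58, -124.261, 90.958], 'tcp_rot': [3.142, 0.0, -3.124], 'contact_force': [-0.671, 0.108, 0.578], 'grip_width': 62.463, 'joint_positions': [-0.444, 0.421, 1.908, 0.0, 0.813, -2.032]}
side crank_handle 0.74 [ 573. -198.   49.]
side crank_handle 0.67 [772.  73.   4.]
side holder 0.65 [ 640. -174.   91.]
side vise_jaw 0.68 [ 575. -174.   77.]
side vise_jaw 0.48 [595. 205.  34.]
```

```bash

python3 -m handwheel '[[[0,0,50],[0,0,0]],[[0,0,60],[0,0,0]],[[50,-10,60],[0,0,0]],[[55,-15,40],[0,0,0]],[[55,-15,0],[0,0,0]],[[0,0,0],[0,0,0]],[[0,0,0],[0,0,0]]]'
python3 - <<'E'
from h import *
ob(); c=look('wrist',['crank_handle','holder','vise_jaw'],'w10.png')
print(rim(c,637,-165,108,search=9),rim(c,637,-165,108,r=29,search=9))
ct=look('top',['reflector1','cap'],n=6)
E
```

```text
time: 23.72
tool_pos: [583.1, -160.5, 283.5]
tcp_rot: [3.141, -0.002, -3.124]
contact_force: [0.0, -0.2, 0.8]
grip_width: 91.8
{'time': 23.725, 'tool_pos': [583.069, -160.469, 283.48], 'tcp_rot': [3.141, -0.002, -3.124], 'contact_force': [0.046, -0.183, 0.768], 'grip_width': 91.766, 'joint_positions': [-0.395, 0.47, 1.221, 0.0, 1.453, -1.983]}
wrist crank_handle 0.7 [ 478. -136.   61.]
wrist holder 0.95 [ 641. -164.   79.]
wrist holder 0.28 [609.  54.  18.]
wrist vise_jaw 0.85 [ 583. -168.   83.]
wrist vise_jaw 0.32 [ 475. -134.   66.]
[  36.  637. -165.] [  27.3  627.  -175. ]
top reflector1 0.95 [571. 365.  30.]
top reflector1 0.82 [485.  79.  19.]
top reflector1 0.82 [430. 355.  26.]
top reflector1 0.62 [529. 476.  31.]
top reflector1 0.6 [599. 215.  20.]
top reflector1 0.56 [683. 378.  27.]
top cap 0.75 [615.  65.  23.]
```

View pics/w10.png

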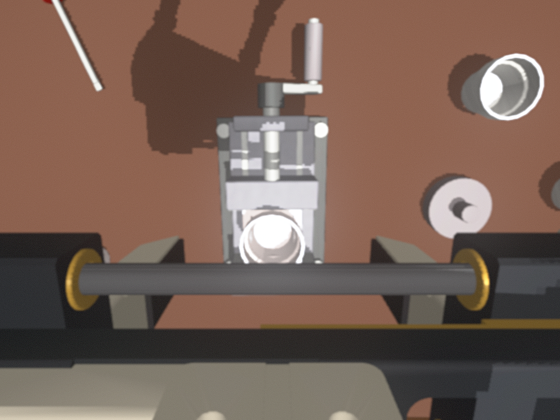

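Jaw is tight on the foot; holder rim at (637,-165). Now the first reflector.

```bash

python3 -m handwheel '[[[-16,48,-10],[0,0,0]],[[-16,48,-10],[0,0,0]],[[-16,48,-10],[0,0,0]],[[-16,48,-15],[0,0,0]],[[-19,48,-15],[0,0,0]],[[0,0,0],[0,0,0]],[[0,0,0],[0,0,0]]]'
python3 - <<'E'
from h import *
ob(); c=look('wrist',['reflector1','cap'],n=3)
print(rim(c,480,80,55,search=12)); print(rim(c,613,62,16,r=38,search=12))
E
```

```text
time: 24.95
tool_pos: [501.0, 79.1, 224.9]
tcp_rot: [-3.141, 0.001, -3.124]
contact_force: [0.0, 0.4, 0.5]
grip_width: 91.5
{'time': 24.95, 'tool_pos': [501.03, 79.056, 224.929], 'tcp_rot': [-3.141, 0.001, -3.124], 'contact_force': [0.009, 0.396, 0.452], 'grip_width': 91.528, 'joint_positions': [0.005, 0.327, 1.606, -0.0, 1.207, -1.583]}
wrist reflector1 0.77 [487.  77.  23.]
wrist reflector1 0.75 [436. 323.  35.]
wrist reflector1 0.62 [541. 347.  18.]
wrist cap 0.86 [627.  62.  17.]
wrist cap 0.65 [ 511. -162.   74.]
[ 60. 480.  77.]
[ 37.7 618.   63. ]
```

```bash

python3 -m handwheel '[[[-11,-1,-55],[0,0,0]],[[-10,-1,-55],[0,0,0]],[[0,0,-45],[0,0,0]],[[0,0,-16],[0,0,0]],[[0,0,0],[0,0,0]],[[0,0,0],[0,0,0]],[[0,0,0],[0,0,0]]]' 0
python3 -m handwheel '[[[0,0,0],[0,0,0]],[[0,0,0],[0,0,0]],[[0,0,0],[0,0,0]],[[0,0,0],[0,0,0]],[[0,0,0],[0,0,0]]]' 1
python3 -m handwheel '[[[0,0,40],[0,0,0]],[[0,0,50],[0,0,0]],[[30,-20,60],[0,0,0]],[[42,-40,0],[0,0,0]],[[42,-60,0],[0,0,0]],[[40,-60,0],[0,0,0]],[[0,0,0],[0,0,0]],[[0,0,0],[0,0,0]]]'
python3 - <<'E'
from h import *
t=np.array(get_obs()['tool_pos']); c=look('wrist'); print(t,rim(c,t[0],t[1],t[2]+1,search=8),proj(c,t))
E
```

```text
time: 25.98
tool_pos: [480.6, 77.1, 54.4]
tcp_rot: [3.142, 0.002, -3.125]
contact_force: [0.2, -0.7, 0.1]
grip_width: 91.8
time: 26.6
tool_pos: [479.7, 77.4, 53.4]
tcp_rot: [3.141, 0.0, -3.124]
contact_force: [-0.6, 1.2, 2.4]
grip_width: 63.6
time: 27.6
tool_pos: [618.3, -83.5, 196.0]
tcp_rot: [3.141, -0.002, -3.125]
contact_force: [-0.2, 0.1, -1.5]
grip_width: 63.5
[618.270338   -83.48793855 195.97399721] [ 37.9 618.3 -83.5] (np.float64(277.96185796308424), np.float64(273.7728938118262))
```

```bash

python3 -m handwheel '[[[9,-40,0],[0,0,0]],[[10,-41,0],[0,0,0]],[[0,0,0],[0,0,0]],[[0,0,0],[0,0,0]]]'
```

```text
time: 28.15
tool_pos: [637.6, -163.2, 197.0]
tcp_rot: [3.141, -0.001, -3.123]
contact_force: [-0.2, -0.1, -1.0]
grip_width: 63.4
```

```bash

python3 -m handwheel '[[[-0.5,-1.8,-30],[0,0,0]],[[0,0,-25],[0,0,0]],[[0,0,-6],[0,0,0]],[[0,0,0],[0,0,0]],[[0,0,0],[0,0,0]]]'
python3 -m handwheel '[[[0,0,-2],[0,0,0]],[[0,0,0],[0,0,0]],[[0,0,0],[0,0,0]]]'
```

```text
time: 28.78
tool_pos: [637.4, -165.4, 136.7]
tcp_rot: [3.14, -0.0, -3.124]
contact_force: [-1.7, 3.1, -1.6]
grip_width: 63.8
time: 29.15
tool_pos: [637.2, -165.4, 135.6]
tcp_rot: [3.14, 0.0, -3.124]
contact_force: [-5.1, 5.4, 4.4]
grip_width: 63.6
```

```bash

python3 -m handwheel '[[[-1.2,1.2,1],[0,0,0]],[[0,0,0],[0,0,0]],[[0,0,0],[0,0,0]]]'
python3 -m handwheel '[[[0,0,-2],[0,0,0]],[[0,0,0],[0,0,0]],[[0,0,0],[0,0,0]]]'
```

```text
time: 29.52
tool_pos: [636.7, -165.4, 135.5]
tcp_rot: [-3.141, 0.001, -3.124]
contact_force: [0.1, 3.3, 1.5]
grip_width: 63.6
time: 29.9
tool_pos: [636.6, -165.0, 133.0]
tcp_rot: [3.141, 0.001, -3.124]
contact_force: [1.0, 5.4, 2.9]
grip_width: 63.7
```

```bash

python3 -m handwheel '[[[-0.3,1.2,0],[0,0,0]],[[0,0,0],[0,0,0]],[[0,0,0],[0,0,0]]]'
python3 -m handwheel '[[[0,0,0],[0,0,0]],[[0,0,0],[0,0,0]],[[0,0,0],[0,0,0]],[[0,0,0],[0,0,0]],[[0,0,0],[0,0,0]]]' 0
python3 -m handwheel '[[[0,0,50],[0,0,0]],[[-10,0,60],[0,0,0]],[[-30,0,60],[0,0,0]],[[-10,0,20],[0,0,0]],[[0,0,0],[0,0,0]],[[0,0,0],[0,0,0]]]'
python3 - <<'E'
from h import *
ob(); c=look('wrist',['holder','reflector1'],'w11.png',n=3)
for z in (131,133,135): print(z,rim(c,637,-164,z,search=9))
cv2.imwrite('pics/w11c.png',cv2.resize(c['img'][150:262,200:360,::-1],None,fx=4,fy=4,interpolation=cv2.INTER_CUBIC))
E
```

```text
time: 30.28
tool_pos: [636.3, -164.7, 132.8]
tcp_rot: [-3.141, 0.001, -3.125]
contact_force: [1.9, 0.4, 0.3]
grip_width: 63.6
time: 30.9
tool_pos: [635.9, -164.2, 132.8]
tcp_rot: [3.142, -0.0, -3.124]
contact_force: [0.4, -0.5, 0.6]
grip_width: 92.0
time: 31.65
tool_pos: [587.9, -164.0, 316.4]
tcp_rot: [3.14, -0.003, -3.124]
contact_force: [-0.7, -0.3, -0.0]
grip_width: 91.9
{'time': 31.65, 'tool_pos': [587.855, -163.975, 316.378], 'tcp_rot': [3.14, -0.003, -3.124], 'contact_force': [-0.691, -0.324, -0.007], 'grip_width': 91.872, 'joint_positions': [-0.398, 0.469, 1.135, 0.0, 1.542, -1.986]}
wrist holder 0.8 [ 610. -165.   77.]
wrist reflector1 0.91 [ 645. -168.  103.]
wrist reflector1 0.82 [595. 181.  26.]
wrist reflector1 0.75 [ 424. -390.   17.]
131 [  45.3  637.  -165. ]
133 [  45.  636. -165.]
135 [  44.5  636.  -165. ]
```

First is in. Next: the reflector near (598,211).

```bash

python3 -m handwheel '[[[5,54,-12],[0,0,0]],[[5,54,-12],[0,0,0]],[[5,54,-12],[0,0,0]],[[5,54,-12],[0,0,0]],[[5,54,-12],[0,0,0]],[[5,54,-15],[0,0,0]],[[0,50,-15],[0,0,0]],[[0,0,0],[0,0,0]],[[0,0,0],[0,0,0]]]'
python3 - <<'E'
from h import *
ob(); c=look('wrist',['reflector1'],n=4)
print(rim(c,598,211,55,search=12))
E
```

```text
time: 32.92
tool_pos: [618.0, 209.6, 227.8]
tcp_rot: [-3.141, -0.001, -3.124]
contact_force: [0.4, -0.2, 0.2]
grip_width: 91.7
{'time': 32.925, 'tool_pos': [617.967, 209.592, 227.83], 'tcp_rot': [-3.141, -0.001, -3.124], 'contact_force': [0.424, -0.156, 0.241], 'grip_width': 91.743, 'joint_positions': [0.21, 0.595, 1.159, -0.0, 1.389, -1.379]}
wrist reflector1 0.92 [523. 444.  28.]
wrist reflector1 0.84 [456. 348.  34.]
wrist reflector1 0.62 [567. 370.  32.]
wrist reflector1 0.56 [596. 208.  27.]
[ 60. 596. 209.]
```

```bash

python3 -m handwheel '[[[-11,0,-50],[0,0,0]],[[-11,0,-50],[0,0,0]],[[0,0,-45],[0,0,0]],[[0,0,-20],[0,0,0]],[[0,0,-8],[0,0,0]],[[0,0,0],[0,0,0]],[[0,0,0],[0,0,0]]]' 0
python3 -m handwheel '[[[0,0,0],[0,0,0]],[[0,0,0],[0,0,0]],[[0,0,0],[0,0,0]],[[0,0,0],[0,0,0]],[[0,0,0],[0,0,0]]]' 1
python3 -m handwheel '[[[0,0,45],[0,0,0]],[[0,-10,50],[0,0,0]],[[5,-50,50],[0,0,0]],[[5,-55,30],[0,0,0]],[[10,-55,0],[0,0,0]],[[10,-55,0],[0,0,0]],[[10,-55,0],[0,0,0]],[[0,-55,0],[0,0,0]],[[0,-35,0],[0,0,0]],[[0,0,0],[0,0,0]],[[0,0,0],[0,0,0]]]'
python3 - <<'E'
from h import *
t=np.array(get_obs()['tool_pos']); c=look('wrist'); print(t,rim(c,t[0],t[1],t[2]+1.5,search=8))
E
```

```text
time: 33.9
tool_pos: [596.9, 209.7, 57.2]
tcp_rot: [3.141, 0.002, -3.125]
contact_force: [0.2, -0.1, 0.2]
grip_width: 91.8
time: 34.52
tool_pos: [596.1, 209.9, 56.0]
tcp_rot: [3.141, 0.0, -3.124]
contact_force: [-0.7, 0.2, 2.4]
grip_width: 63.1
time: 35.9
tool_pos: [635.2, -153.4, 224.3]
tcp_rot: [3.141, -0.001, -3.124]
contact_force: [-0.4, 0.7, -1.8]
grip_width: 62.8
[ 635.22102249 -153.44527198  224.31017537] [  37.6  635.2 -153.4]
```

```bash

python3 -m handwheel '[[[0.8,-11,0],[0,0,0]],[[0,0,-30],[0,0,0]],[[0,0,-24],[0,0,0]],[[0,0,0],[0,0,0]],[[0,0,0],[0,0,0]]]'
python3 -m handwheel '[[[0,0,-3],[0,0,0]],[[0,0,0],[0,0,0]],[[0,0,0],[0,0,0]]]'
```

```text
time: 36.58
tool_pos: [636.8, -165.0, 171.9]
tcp_rot: [-3.141, 0.002, -3.124]
contact_force: [-0.4, -0.4, -0.5]
grip_width: 62.9
time: 36.95
tool_pos: [636.4, -165.0, 168.1]
tcp_rot: [-3.141, 0.001, -3.124]
contact_force: [-0.3, -0.1, -0.7]
grip_width: 62.7
```

```bash

python3 -m handwheel '[[[0,0.4,-3],[0,0,0]],[[0,0,0],[0,0,0]],[[0,0,0],[0,0,0]]]'
python3 -m handwheel '[[[0,0,-2],[0,0,0]],[[0,0,0],[0,0,0]],[[0,0,0],[0,0,0]]]'
```

```text
time: 37.33
tool_pos: [636.0, -164.6, 164.5]
tcp_rot: [3.141, -0.001, -3.124]
contact_force: [-0.6, -0.4, -2.3]
grip_width: 62.7
time: 37.7
tool_pos: [636.2, -164.6, 162.6]
tcp_rot: [3.141, -0.0, -3.124]
contact_force: [-1.5, 0.0, -1.2]
grip_width: 63.0
```

```bash

python3 -m handwheel '[[[0,0,-1.2],[0,0,0]],[[0,0,0],[0,0,0]],[[0,0,0],[0,0,0]]]'
python3 -m handwheel '[[[0,0,-1],[0,0,0]],[[0,0,0],[0,0,0]],[[0,0,0],[0,0,0]]]'
```

```text
time: 38.08
tool_pos: [636.3, -164.6, 161.8]
tcp_rot: [-3.141, 0.0, -3.124]
contact_force: [-2.5, 0.3, 2.7]
grip_width: 62.8
time: 38.45
tool_pos: [636.4, -164.7, 161.3]
tcp_rot: [-3.141, 0.001, -3.124]
contact_force: [-2.9, 0.4, 6.4]
grip_width: 62.5
```

```bash

python3 -m handwheel '[[[-0.5,0,0.5],[0,0,0]],[[0,0,0],[0,0,0]],[[0,0,0],[0,0,0]],[[0,0,0],[0,0,0]],[[0,0,0],[0,0,0]]]' 0
python3 -m handwheel '[[[0,0,50],[0,0,0]],[[-10,0,60],[0,0,0]],[[-40,0,60],[0,0,0]],[[0,0,10],[0,0,0]],[[0,0,0],[0,0,0]],[[0,0,0],[0,0,0]]]'
python3 - <<'E'
from h import *
ob(); c=look('wrist',['reflector1'],'w12.png',n=3)
for z in (157,160,163): print(z,rim(c,636,-164,z,search=9))
c=look('side'); cv2.imwrite('pics/s12c.png',cv2.resize(c['img'][170:300,270:400,::-1],None,fx=4.5,fy=4.5,interpolation=cv2.INTER_CUBIC))
E
```

```text
time: 39.08
tool_pos: [635.7, -164.5, 160.9]
tcp_rot: [3.141, -0.0, -3.124]
contact_force: [0.6, 0.5, -0.7]
grip_width: 91.8
time: 39.83
tool_pos: [591.0, -164.3, 330.6]
tcp_rot: [3.14, -0.003, -3.124]
contact_force: [-0.2, -0.3, 0.0]
grip_width: 91.6
{'time': 39.825, 'tool_pos': [590.971, -164.342, 330.649], 'tcp_rot': [3.14, -0.003, -3.124], 'contact_force': [-0.218, -0.269, 0.002], 'grip_width': 91.552, 'joint_positions': [-0.396, 0.471, 1.093, 0.0, 1.581, -1.984]}
wrist reflector1 0.71 [ 611. -168.  127.]
wrist reflector1 0.67 [ 642. -169.  130.]
157 [  42.  638. -165.]
160 [  41.9  637.  -165. ]
163 [  41.2  636.  -165. ]
```

View pics/s12c.png

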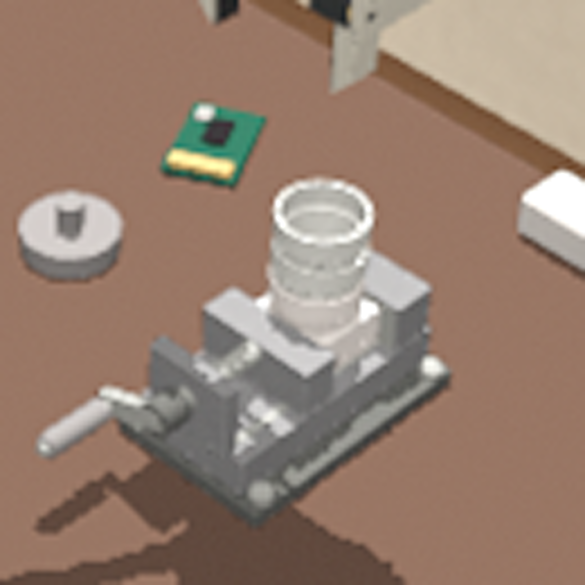

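Two reflectors stand straight in the gripped holder (14 pictures viewed). Next one near (566,359).

```bash

python3 -m handwheel '[[[0,54,0],[0,0,0]],[[0,54,0],[0,0,0]],[[0,54,-10],[0,0,0]],[[0,54,-10],[0,0,0]],[[0,54,-10],[0,0,0]],[[0,54,-15],[0,0,0]],[[0,54,-15],[0,0,0]],[[0,54,-15],[0,0,0]],[[0,54,-15],[0,0,0]],[[0,38,-13],[0,0,0]],[[0,0,0],[0,0,0]],[[0,0,0],[0,0,0]]]'
python3 - <<'E'
from h import *
ob(); c=look('wrist',['reflector1'],n=4)
print(rim(c,566,359,55,search=12))
E
```

```text
time: 41.48
tool_pos: [591.1, 358.9, 229.4]
tcp_rot: [-3.141, -0.001, -3.124]
contact_force: [-0.0, -0.1, 0.1]
grip_width: 91.7
{'time': 41.475, 'tool_pos': [591.094, 358.9, 229.394], 'tcp_rot': [-3.141, -0.001, -3.124], 'contact_force': [-0.02, -0.149, 0.112], 'grip_width': 91.67, 'joint_positions': [0.435, 0.674, 1.012, -0.0, 1.457, -1.153]}
wrist reflector1 0.76 [524. 475.  31.]
wrist reflector1 0.75 [570. 357.  20.]
wrist reflector1 0.75 [673. 370.  42.]
wrist reflector1 0.69 [434. 346.   8.]
[ 60. 565. 358.]
```

```bash

python3 -m handwheel '[[[-13,-1,-50],[0,0,0]],[[-13,0,-50],[0,0,0]],[[0,0,-45],[0,0,0]],[[0,0,-20],[0,0,0]],[[0,0,-10],[0,0,0]],[[0,0,0],[0,0,0]],[[0,0,0],[0,0,0]]]' 0
python3 -m handwheel '[[[0,0,0],[0,0,0]],[[0,0,0],[0,0,0]],[[0,0,0],[0,0,0]],[[0,0,0],[0,0,0]],[[0,0,0],[0,0,0]]]' 1
python3 -m handwheel '[[[0,0,50],[0,0,0]],[[0,0,55],[0,0,0]],[[0,-10,50],[0,0,0]],[[7,-54,30],[0,0,0]],[[7,-54,15],[0,0,0]],[[7,-54,0],[0,0,0]],[[7,-54,0],[0,0,0]],[[7,-54,0],[0,0,0]],[[7,-54,0],[0,0,0]],[[7,-54,0],[0,0,0]],[[7,-54,0],[0,0,0]],[[7,-54,0],[0,0,0]]]'
python3 -m handwheel '[[[0,0,0],[0,0,0]],[[0,0,0],[0,0,0]]]'
python3 - <<'E'
from h import *
look('top',['reflector1','cap'],n=6)
E
```

```text
time: 42.45
tool_pos: [566.0, 358.5, 56.6]
tcp_rot: [3.14, 0.002, -3.125]
contact_force: [0.5, -0.9, 0.5]
grip_width: 91.5
time: 43.08
tool_pos: [565.0, 358.5, 55.2]
tcp_rot: [3.141, 0.0, -3.124]
contact_force: [-1.0, -0.4, 2.4]
grip_width: 63.0
time: 44.58
tool_pos: [628.0, -139.3, 254.8]
tcp_rot: [3.141, -0.0, -3.124]
contact_force: [1.2, 0.2, -0.5]
grip_width: 62.7
time: 44.82
tool_pos: [627.8, -137.3, 254.6]
tcp_rot: [3.141, -0.001, -3.125]
contact_force: [-0.5, -0.0, 0.2]
grip_width: 63.1
top reflector1 0.91 [683. 376.  28.]
top reflector1 0.72 [529. 473.  31.]
top reflector1 0.66 [430. 355.  27.]
top reflector1 0.49 [ 604. -131.  244.]
top cap 0.61 [617.  67.  23.]
```

```bash

python3 -m handwheel '[[[8,-27.3,0],[0,0,0]],[[0,0,-30],[0,0,0]],[[0,0,-24],[0,0,0]],[[0,0,-6],[0,0,0]],[[0,0,0],[0,0,0]],[[0,0,0],[0,0,0]]]'
python3 -m handwheel '[[[0,0,-3],[0,0,0]],[[0,0,0],[0,0,0]],[[0,0,0],[0,0,0]]]'
```

```text
time: 45.72
tool_pos: [636.6, -164.6, 196.4]
tcp_rot: [-3.141, 0.002, -3.124]
contact_force: [-0.1, 0.3, 0.3]
grip_width: 63.0
time: 46.1
tool_pos: [636.1, -164.9, 192.1]
tcp_rot: [3.142, 0.0, -3.124]
contact_force: [0.9, 0.9, -0.7]
grip_width: 63.0
```

```bash

python3 -m handwheel '[[[0,0,-3],[0,0,0]],[[0,0,0],[0,0,0]],[[0,0,0],[0,0,0]]]'
python3 -m handwheel '[[[0,0,-1.5],[0,0,0]],[[0,0,0],[0,0,0]],[[0,0,0],[0,0,0]]]'
python3 -m handwheel '[[[0,0,-1],[0,0,0]],[[0,0,0],[0,0,0]],[[0,0,0],[0,0,0]]]'
```

```text
time: 46.48
tool_pos: [636.0, -164.9, 188.9]
tcp_rot: [3.141, -0.0, -3.124]
contact_force: [0.4, 0.0, -1.5]
grip_width: 63.1
time: 46.85
tool_pos: [635.9, -164.8, 187.5]
tcp_rot: [3.141, -0.0, -3.124]
contact_force: [-0.9, 0.9, -0.5]
grip_width: 63.1
time: 47.22
tool_pos: [636.1, -164.8, 186.8]
tcp_rot: [3.142, 0.0, -3.124]
contact_force: [-1.6, 0.7, 2.8]
grip_width: 62.8
```

```bash

python3 -m handwheel '[[[0,0,0],[0,0,0]],[[0,0,0],[0,0,0]],[[0,0,0],[0,0,0]],[[0,0,0],[0,0,0]],[[0,0,0],[0,0,0]]]' 0
python3 -m handwheel '[[[0,0,50],[0,0,0]],[[-20,0,60],[0,0,0]],[[-20,50,20],[0,0,0]],[[-17,50,0],[0,0,0]],[[-17,50,0],[0,0,0]],[[-17,50,0],[0,0,0]],[[-17,50,0],[0,0,0]],[[-17,50,0],[0,0,0]],[[-17,50,-20],[0,0,0]],[[-17,50,-20],[0,0,0]],[[-17,50,-20],[0,0,0]],[[-5,52,-20],[0,0,0]]]'
python3 -m handwheel '[[[0,12,-5],[0,0,0]],[[0,0,0],[0,0,0]],[[0,0,0],[0,0,0]]]'
python3 - <<'E'
from h import *
ob(); c=look('wrist',['reflector1'],n=4)
print(rim(c,433,349,55,search=12))
c=look('side',['reflector1','holder','cap'],n=5)
E
```

```text
time: 47.85
tool_pos: [636.1, -164.9, 186.5]
tcp_rot: [3.142, 0.0, -3.124]
contact_force: [-0.1, -0.6, 0.1]
grip_width: 91.6
time: 49.35
tool_pos: [454.3, 338.7, 235.7]
tcp_rot: [3.141, 0.001, -3.124]
contact_force: [0.3, 0.3, 0.2]
grip_width: 91.9
time: 49.72
tool_pos: [456.0, 348.0, 231.5]
tcp_rot: [3.141, 0.001, -3.126]
contact_force: [-0.2, 0.5, -0.1]
grip_width: 92.1
{'time': 49.725, 'tool_pos': [455.968, 347.991, 231.541], 'tcp_rot': [3.141, 0.001, -3.126], 'contact_force': [-0.189, 0.543, -0.113], 'grip_width': 92.073, 'joint_positions': [0.518, 0.441, 1.41, -0.0, 1.289, -1.068]}
wrist reflector1 0.93 [501. 455.  42.]
wrist reflector1 0.59 [437. 349.  22.]
[ 60. 433. 349.]
side reflector1 0.58 [522. 457.  37.]
side reflector1 0.57 [ 615. -186.  145.]
side reflector1 0.56 [675. 366.  37.]
side reflector1 0.55 [429. 338.  34.]
side reflector1 0.54 [ 609. -183.  121.]
side holder 0.62 [ 625. -194.   83.]
side holder 0.39 [ 686. -402.   55.]
side cap 0.6 [605.  53.  16.]
side cap 0.21 [ 573. -192.   51.]
```

```bash

python3 -m handwheel '[[[-12,0,-50],[0,0,0]],[[-11,1,-50],[0,0,0]],[[0,0,-45],[0,0,0]],[[0,0,-20],[0,0,0]],[[0,0,-11],[0,0,0]],[[0,0,0],[0,0,0]],[[0,0,0],[0,0,0]]]' 0
python3 -m handwheel '[[[0,0,0],[0,0,0]],[[0,0,0],[0,0,0]],[[0,0,0],[0,0,0]],[[0,0,0],[0,0,0]],[[0,0,0],[0,0,0]]]' 1
python3 -m handwheel '[[[0,0,50],[0,0,0]],[[0,0,55],[0,0,0]],[[0,-10,55],[0,0,0]],[[22,-50,50],[0,0,0]],[[22,-54,20],[0,0,0]],[[22,-54,0],[0,0,0]],[[22,-54,0],[0,0,0]],[[22,-54,0],[0,0,0]],[[22,-54,0],[0,0,0]],[[22,-54,0],[0,0,0]],[[22,-54,0],[0,0,0]],[[22,-50,0],[0,0,0]]]'
python3 -m handwheel '[[[0,0,0],[0,0,0]],[[0,0,0],[0,0,0]]]'
```

```text
time: 50.9
tool_pos: [433.0, 350.5, 55.9]
tcp_rot: [3.14, 0.002, -3.124]
contact_force: [0.3, -0.2, -0.5]
grip_width: 91.8
time: 51.52
tool_pos: [432.3, 350.2, 55.0]
tcp_rot: [3.141, 0.0, -3.124]
contact_force: [-0.9, -1.1, 3.0]
grip_width: 63.4
time: 53.02
tool_pos: [627.2, -132.0, 276.5]
tcp_rot: [3.141, -0.001, -3.125]
contact_force: [1.2, 0.7, -0.4]
grip_width: 63.4
time: 53.28
tool_pos: [626.5, -129.8, 276.3]
tcp_rot: [3.141, -0.001, -3.125]
contact_force: [-0.2, -0.1, -0.8]
grip_width: 63.7
```

```bash

python3 -m handwheel '[[[9.4,-35,0],[0,0,0]],[[0,0,-30],[0,0,0]],[[0,0,-24],[0,0,0]],[[0,0,0],[0,0,0]],[[0,0,0],[0,0,0]]]'
python3 -m handwheel '[[[0,0,-4],[0,0,0]],[[0,0,0],[0,0,0]],[[0,0,0],[0,0,0]]]'
```

```text
time: 53.9
tool_pos: [636.6, -164.1, 224.5]
tcp_rot: [-3.141, 0.002, -3.123]
contact_force: [0.2, -0.8, 0.7]
grip_width: 63.3
time: 54.28
tool_pos: [636.3, -165.0, 219.3]
tcp_rot: [3.142, 0.0, -3.124]
contact_force: [0.5, -0.1, 0.6]
grip_width: 63.7
```

```bash

python3 -m handwheel '[[[0,0,-3.5],[0,0,0]],[[0,0,0],[0,0,0]],[[0,0,0],[0,0,0]]]'
python3 -m handwheel '[[[0,0,-2],[0,0,0]],[[0,0,0],[0,0,0]],[[0,0,0],[0,0,0]]]'
python3 -m handwheel '[[[0,0,-1],[0,0,0]],[[0,0,0],[0,0,0]],[[0,0,0],[0,0,0]]]'
```

```text
time: 54.65
tool_pos: [636.1, -165.0, 215.3]
tcp_rot: [3.141, -0.0, -3.124]
contact_force: [-0.0, 0.6, -2.0]
grip_width: 63.1
time: 55.02
tool_pos: [636.2, -165.1, 213.5]
tcp_rot: [3.142, 0.0, -3.124]
contact_force: [-0.1, 0.6, 0.3]
grip_width: 63.4
time: 55.4
tool_pos: [636.4, -165.1, 212.9]
tcp_rot: [-3.141, 0.001, -3.124]
contact_force: [-0.5, 0.9, 4.5]
grip_width: 63.5
```

```bash

python3 -m handwheel '[[[0,0,0],[0,0,0]],[[0,0,0],[0,0,0]],[[0,0,0],[0,0,0]],[[0,0,0],[0,0,0]],[[0,0,0],[0,0,0]]]' 0
python3 -m handwheel '[[[0,0,50],[0,0,0]],[[0,10,50],[0,0,0]],[[0,45,0],[0,0,0]],[[0,55,-20],[0,0,0]],[[0,55,-55],[0,0,0]],[[0,55,-55],[0,0,0]],[[0,8,-30],[0,0,0]],[[0,0,0],[0,0,0]],[[0,0,0],[0,0,0]]]'
python3 - <<'E'
from h import *
ob(); c=look('wrist',['cap'],n=4)
for z in (18,20): print(z,rim(c,616,64,z,r=38,search=12))
print(rim(c,616,64,44,r=11,search=9))
E
```

```text
time: 56.02
tool_pos: [636.2, -165.1, 212.4]
tcp_rot: [3.141, -0.0, -3.124]
contact_force: [-0.1, -0.4, -0.3]
grip_width: 92.0
time: 57.15
tool_pos: [637.1, 40.6, 175.7]
tcp_rot: [-3.141, 0.002, -3.125]
contact_force: [-0.2, 0.6, 0.4]
grip_width: 91.7
{'time': 57.15, 'tool_pos': [637.11, 40.61, 175.689], 'tcp_rot': [-3.141, 0.002, -3.125], 'contact_force': [-0.23, 0.604, 0.399], 'grip_width': 91.745, 'joint_positions': [-0.056, 0.605, 1.288, -0.0, 1.246, -1.644]}
wrist cap 0.96 [616.  62.  18.]
18 [ 57.4 618.   64. ]
20 [ 57.4 618.   64. ]
[  1.2 611.   71. ]
```

```bash

python3 -m handwheel '[[[-10,12,-20],[0,0,0]],[[-9.5,11.5,-35],[0,0,0]],[[0,0,-40],[0,0,0]],[[0,0,-25],[0,0,0]],[[0,0,-9],[0,0,0]],[[0,0,0],[0,0,0]],[[0,0,0],[0,0,0]]]' 0
python3 - <<'E'
from h import *
ob(); c=look('wrist',['cap']); print(rim(c,617,64,20,r=38,search=8))
E
```

```text
time: 58.12
tool_pos: [617.8, 64.6, 46.7]
tcp_rot: [-3.142, 0.003, -3.125]
contact_force: [-0.5, 0.6, 0.4]
grip_width: 91.7
{'time': 58.125, 'tool_pos': [617.803, 64.579, 46.741], 'tcp_rot': [-3.142, 0.003, -3.125], 'contact_force': [-0.538, 0.649, 0.368], 'grip_width': 91.747, 'joint_positions': [-0.019, 0.719, 1.471, 0.0, 0.95, -1.607]}
wrist cap 0.6 [605.  63.  21.]
[ 48.3 617.   63. ]
```

```bash

python3 -m handwheel '[[[-0.3,-0.6,-3.7],[0,0,0]],[[0,0,0],[0,0,0]],[[0,0,0],[0,0,0]]]' 0
python3 -m handwheel '[[[0,0,0],[0,0,0]],[[0,0,0],[0,0,0]],[[0,0,0],[0,0,0]],[[0,0,0],[0,0,0]],[[0,0,0],[0,0,0]],[[0,0,0],[0,0,0]],[[0,0,0],[0,0,0]],[[0,0,0],[0,0,0]]]' 1
python3 -m handwheel '[[[0,0,50],[0,0,0]],[[0,0,58],[0,0,0]],[[-5,0,58],[0,0,0]],[[-5,-10,58],[0,0,0]],[[-5,-45,40],[0,0,0]],[[-5,-45,30],[0,0,0]],[[-5,-50,0],[0,0,0]],[[-5,-50,0],[0,0,0]],[[0,-30,0],[0,0,0]],[[0,0,0],[0,0,0]],[[0,0,0],[0,0,0]]]'
python3 - <<'E'
from h import *
ob(); t=np.array(get_obs()['tool_pos']); c=look('wrist',['cap','reflector1'],'w14.png',n=3); 
for z in (211,214): print(rim(c,636,-165,z,search=8))
for dz in (-22.5,-24): print('cap held',t,rim(c,t[0],t[1],t[2]+dz,r=38,search=9))
print(proj(c,(636,-165,213)))
E
```

```text
time: 58.6
tool_pos: [616.4, 64.2, 41.4]
tcp_rot: [3.142, -0.0, -3.124]
contact_force: [0.6, 0.1, -0.3]
grip_width: 91.6
time: 59.6
tool_pos: [616.4, 64.2, 41.4]
tcp_rot: [3.142, 0.0, -3.124]
contact_force: [1.2, 1.0, -0.3]
grip_width: 21.6
time: 60.98
tool_pos: [586.4, -165.1, 335.2]
tcp_rot: [3.141, -0.0, -3.124]
contact_force: [0.2, -0.1, -0.4]
grip_width: 21.2
{'time': 60.975, 'tool_pos': [586.401, -165.112, 335.236], 'tcp_rot': [3.141, -0.0, -3.124], 'contact_force': [0.214, -0.092, -0.364], 'grip_width': 21.156, 'joint_positions': [-0.4, 0.459, 1.1, 0.001, 1.583, -1.989]}
wrist cap 0.74 [ 569. -171.  313.]
[   2.3  625.  -160. ]
[   3.3  626.  -160. ]
cap held [ 586.40077878 -165.11203017  335.23559281] [  26.2  589.4 -165.1]
cap held [ 586.40077878 -165.11203017  335.23559281] [  27.1  589.4 -165.1]
(np.float64(276.3626541138562), np.float64(264.81948287698543))
```

View pics/w14.png

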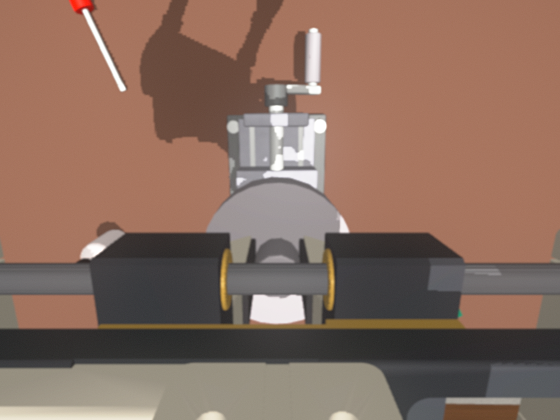

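Cap is held by its knob and hides the stack from here (15 viewed); look from beyond the stack to measure both.

```bash

python3 -m handwheel '[[[50,0,0],[0,0,0]],[[54,0,0],[0,0,0]],[[0,0,0],[0,0,0]],[[0,0,0],[0,0,0]],[[0,0,0],[0,0,0]]]'
python3 - <<'E'
from h import *
o=get_obs(); t=np.array(o['tool_pos']); print(t)
c=look('wrist',['reflector1'],'w15.png',n=2); 
for z in (211,213,215): print(z,rim(c,636,-165,z,search=8),rim(c,636,-165,z,r=29,search=8))
g=cv2.cvtColor(c['img'],cv2.COLOR_RGB2GRAY)
for u in (250,278,306):
    print(u,g[150:215:1,u].tolist())
for v in (175,180,185): print(v,(ray(c,278,v,t[2]-21.4)-t).round(1),(ray(c,278,v,t[2]-41.4)-t).round(1))
E
```

```text
time: 61.75
tool_pos: [689.5, -165.4, 337.2]
tcp_rot: [-3.141, 0.002, -3.124]
contact_force: [-0.3, -0.2, -0.3]
grip_width: 20.8
[ 689.48560772 -165.40192266  337.18654464]
wrist reflector1 0.89 [ 638. -168.  183.]
211 [  47.7  637.  -165. ] [  29.6  637.  -169. ]
213 [  46.9  637.  -165. ] [  31.2  636.  -169. ]
215 [  45.4  637.  -165. ] [  32.  636. -169.]
250 [178, 189, 202, 216, 224, 227, 225, 221, 207, 190, 165, 151, 161, 191, 226, 240, 243, 237, 223, 190, 162, 148, 145, 145, 146, 144, 149, 176, 216, 229, 227, 199, 148, 108, 97, 98, 109, 129, 146, 154, 152, 152, 151, 151, 150, 151, 151, 150, 151, 150, 149, 149, 150, 150, 150, 150, 150, 148, 151, 149, 150, 149, 148, 148, 148]
278 [248, 248, 248, 248, 247, 247, 247, 247, 247, 243, 226, 194, 183, 183, 185, 182, 179, 179, 179, 179, 192, 221, 232, 225, 191, 163, 147, 124, 110, 107, 107, 112, 126, 148, 156, 156, 157, 156, 155, 157, 154, 154, 155, 155, 155, 154, 154, 153, 153, 154, 154, 151, 152, 152, 151, 149, 151, 150, 152, 150, 150, 150, 150, 152, 151]
306 [157, 157, 162, 171, 184, 198, 210, 220, 224, 221, 204, 178, 155, 155, 192, 245, 255, 255, 255, 255, 253, 238, 233, 234, 234, 234, 234, 233, 232, 233, 234, 232, 212, 158, 116, 105, 106, 112, 132, 150, 155, 156, 155, 155, 155, 155, 153, 155, 153, 155, 153, 153, 152, 153, 150, 150, 151, 150, 151, 150, 151, 151, 150, 150, 149]
175 [-40.6  -0.6 -21.4] [-37.5  -0.5 -41.4]
180 [-38.2  -0.6 -21.4] [-34.8  -0.4 -41.4]
185 [-35.8  -0.5 -21.4] [-32.1  -0.4 -41.4]
```

```bash

python3 -m handwheel '[[[-27,0.2,-10],[0,0,0]],[[-27,0.2,-20],[0,0,0]],[[0,0,-25],[0,0,0]],[[0,0,-20],[0,0,0]],[[0,0,0],[0,0,0]],[[0,0,0],[0,0,0]]]'
python3 -m handwheel '[[[0,0,-5],[0,0,0]],[[0,0,0],[0,0,0]],[[0,0,0],[0,0,0]]]'
```

```text
time: 62.6
tool_pos: [636.5, -165.6, 262.1]
tcp_rot: [-3.141, 0.002, -3.125]
contact_force: [-0.8, 0.7, -0.9]
grip_width: 21.4
time: 62.98
tool_pos: [636.5, -165.4, 255.5]
tcp_rot: [3.142, 0.0, -3.124]
contact_force: [0.3, 0.3, -0.5]
grip_width: 21.4
```

```bash

python3 -m handwheel '[[[-0.8,0.3,-3],[0,0,0]],[[0,0,0],[0,0,0]],[[0,0,0],[0,0,0]]]'
python3 -m handwheel '[[[0,0,-4],[0,0,0]],[[0,0,0],[0,0,0]],[[0,0,0],[0,0,0]]]'
python3 -m handwheel '[[[0,0,-4],[0,0,0]],[[0,0,0],[0,0,0]],[[0,0,0],[0,0,0]]]'
```

```text
time: 63.35
tool_pos: [635.6, -165.1, 252.4]
tcp_rot: [3.141, -0.0, -3.124]
contact_force: [-0.1, 0.3, -0.6]
grip_width: 21.1
time: 63.72
tool_pos: [635.6, -165.1, 248.3]
tcp_rot: [3.141, -0.0, -3.124]
contact_force: [-0.7, -0.7, -0.5]
grip_width: 21.2
time: 64.1
tool_pos: [635.6, -165.1, 244.4]
tcp_rot: [3.141, -0.0, -3.124]
contact_force: [0.5, 0.3, -0.6]
grip_width: 21.3
```

Skirt is over the collar with no side force.

```bash

python3 -m handwheel '[[[0,0,-3],[0,0,0]],[[0,0,0],[0,0,0]],[[0,0,0],[0,0,0]]]'
python3 -m handwheel '[[[0,0,-1.5],[0,0,0]],[[0,0,0],[0,0,0]],[[0,0,0],[0,0,0]]]'
```

```text
time: 64.47
tool_pos: [635.7, -165.0, 241.4]
tcp_rot: [3.141, 0.0, -3.124]
contact_force: [0.2, 0.3, -0.4]
grip_width: 20.8
time: 64.85
tool_pos: [635.6, -165.1, 239.9]
tcp_rot: [3.141, 0.0, -3.124]
contact_force: [0.0, -0.3, -0.6]
grip_width: 21.3
```

```bash

python3 -m handwheel '[[[0,0,-1],[0,0,0]],[[0,0,0],[0,0,0]],[[0,0,0],[0,0,0]]]'
python3 -m handwheel '[[[0,0,0],[0,0,0]],[[0,0,0],[0,0,0]],[[0,0,0],[0,0,0]],[[0,0,0],[0,0,0]],[[0,0,0],[0,0,0]],[[0,0,0],[0,0,0]]]' 0
python3 -m handwheel '[[[0,0,50],[0,0,0]],[[-20,0,60],[0,0,0]],[[-60,30,0],[0,0,0]],[[-60,50,0],[0,0,0]],[[-60,50,0],[0,0,0]],[[0,50,0],[0,0,0]],[[0,0,0],[0,0,0]],[[0,0,0],[0,0,0]]]'
python3 - <<'E'
from h import *
ob(); look('top',['reflector1','cap','holder'],n=6)
c=look('side',['cap','reflector1','holder','crank_handle']); cv2.imwrite('pics/s16c.png',cv2.resize(c['img'][130:300,260:410,::-1],None,fx=3.5,fy=3.5,interpolation=cv2.INTER_CUBIC))
E
```

```text
time: 65.22
tool_pos: [635.6, -165.1, 238.9]
tcp_rot: [3.141, 0.0, -3.124]
contact_force: [-0.2, -0.5, -0.8]
grip_width: 21.3
time: 65.97
tool_pos: [635.6, -165.1, 238.9]
tcp_rot: [3.141, -0.0, -3.124]
contact_force: [0.2, -0.6, 0.3]
grip_width: 76.5
time: 66.97
tool_pos: [464.2, -7.4, 348.3]
tcp_rot: [-3.141, 0.0, -3.124]
contact_force: [-0.0, -0.0, 0.2]
grip_width: 91.7
{'time': 66.975, 'tool_pos': [464.171, -7.426, 348.346], 'tcp_rot': [-3.141, 0.0, -3.124], 'contact_force': [-0.002, -0.032, 0.188], 'grip_width': 91.658, 'joint_positions': [-0.181, 0.164, 1.481, -0.0, 1.496, -1.77]}
top reflector1 0.89 [684. 376.  26.]
top reflector1 0.66 [528. 476.  33.]
top cap 0.8 [ 635. -160.  220.]
top holder 0.41 [ 622. -137.   74.]
top holder 0.4 [ 577. -149.   44.]
side cap 0.58 [ 624. -174.  213.]
side reflector1 0.68 [ 572. -194.   51.]
side reflector1 0.66 [ 611. -182.  124.]
side reflector1 0.63 [671. 364.  35.]
side reflector1 0.59 [ 617. -187.  145.]
side holder 0.61 [ 623. -195.   82.]
side crank_handle 0.49 [ 482. -134.   63.]
```

View pics/s16c.png

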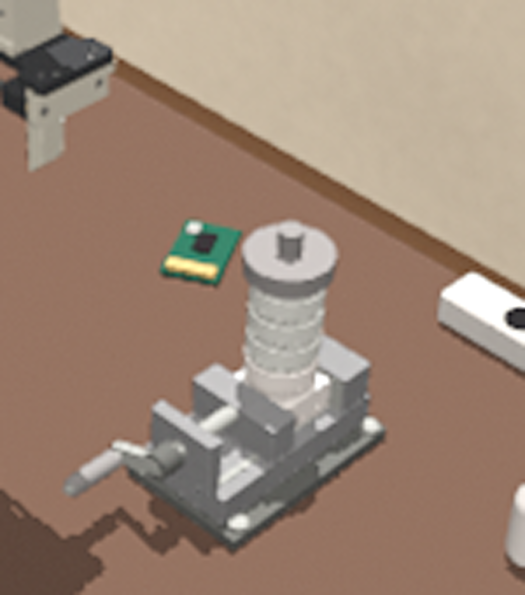

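Stack of four with cap stands upright and straight. The handle looks lower than where I let it go, so I check whether the crank sprang back.

```bash

python3 - <<'E'
from h import *
c=look('side'); new=c['img']; old=cv2.imread('pics/s7.png')[:,:,::-1]
cv2.imwrite('pics/s17.png',new[:,:,::-1])
# sleeve centroid+line: handle pixels: compare rows of sleeve along columns
for nm,im in (('old',old),('new',new)):
    g=cv2.cvtColor(im,cv2.COLOR_RGB2GRAY).astype(int); d=im.astype(int); sat=d[:,:,0]-d[:,:,2]
    m=(sat[245:285,272:300]<18)&(g[245:285,272:300]>75)
    for u in range(278,298,2): 
        r=np.where(m[:,u-272])[0]; print(nm,u,(r+245).tolist())
for a in (4.3,4.4,4.5,4.6,4.7,4.8,4.9,5.0,5.1): print(a,[np.round(proj(c,handle(a,k)),1).tolist() for k in (-26,0,26)])
E
```

```text
old 278 [261, 262, 263, 264]
old 280 [260, 261, 262, 263, 264, 265]
old 282 [258, 259, 260, 261, 262, 263, 264]
old 284 [257, 258, 259, 260, 261, 262]
old 286 [256, 257, 258, 259, 260, 261]
old 288 [254, 255, 256, 257, 258, 259, 260]
old 290 [253, 254, 255, 256, 257, 258]
old 292 [251, 252, 253, 254, 255, 256, 257]
old 294 [251, 252, 253, 254, 255, 256]
old 296 [252, 253, 254, 255, 256, 257, 258]
new 278 [269]
new 280 [266, 267, 268, 269, 270, 271]
new 282 [265, 266, 267, 268, 269, 270]
new 284 [263, 264, 265, 266, 267, 268, 269]
new 286 [262, 263, 264, 265, 266, 267]
new 288 [261, 262, 263, 264, 265, 266]
new 290 [259, 260, 261, 262, 263, 264, 265]
new 292 [257, 258, 259, 260, 261, 262, 263]
new 294 [256, 257, 258, 259, 260, 261, 262]
new 296 [257, 258, 259, 260, 261, 262, 263]
4.3 [[280.0, 269.1], [286.6, 264.7], [293.0, 260.4]]
4.4 [[279.6, 267.8], [286.2, 263.4], [292.7, 259.1]]
4.5 [[279.3, 266.5], [285.9, 262.2], [292.4, 257.9]]
4.6 [[279.1, 265.3], [285.7, 261.0], [292.2, 256.7]]
4.7 [[279.0, 264.2], [285.6, 259.8], [292.1, 255.5]]
4.8 [[279.0, 263.1], [285.7, 258.7], [292.2, 254.4]]
4.9 [[279.2, 262.1], [285.8, 257.7], [292.3, 253.4]]
5.0 [[279.4, 261.2], [286.0, 256.8], [292.6, 252.5]]
5.1 [[279.7, 260.4], [286.4, 256.0], [292.9, 251.7]]
```

The crank now reads ≈16.9, i.e. it sprang back to about first grip on release. I re-pinch the handle to verify and tighten, relaxing gently this time.

```bash

python3 -m handwheel '[[[-12,-40,-20],[0,0,0]],[[-12,-40,-50],[0,0,0]],[[0,-40,-55],[0,0,0]],[[0,0,-55],[0,0,0]],[[0,0,-55],[0,0,0]],[[0,0,-35],[0,0,0]],[[0,0,-11],[0,0,0]],[[0,0,0],[0,0,0]],[[0,0,0],[0,0,0]]]' 0
```

```text
time: 68.6
tool_pos: [441.4, -122.7, 75.1]
tcp_rot: [-3.14, 0.003, -3.124]
contact_force: [-0.2, -0.0, 0.2]
grip_width: 91.6
```

```bash

python3 -m handwheel '[[[-1,-4,-8.5],[0,0,0]],[[0,0,0],[0,0,0]],[[0,0,0],[0,0,0]]]' 0
python3 -m handwheel '[[[0,0,0],[0,0,0]],[[0,0,0],[0,0,0]],[[0,0,0],[0,0,0]],[[0,0,0],[0,0,0]],[[0,0,0],[0,0,0]],[[0,0,0],[0,0,0]],[[0,0,0],[0,0,0]],[[0,0,0],[0,0,0]]]' 1
python3 -m handwheel '[[[0,0.3,1],[0,0,0]],[[0,0,0],[0,0,0]]]'
python3 -m handwheel '[[[0,0.3,1.5],[0,0,0]],[[0,0,0],[0,0,0]]]'
python3 -m handwheel '[[[0,0.4,2],[0,0,0]],[[0,0,0],[0,0,0]]]'
```

```text
time: 68.97
tool_pos: [439.5, -126.3, 65.3]
tcp_rot: [-3.142, 0.0, -3.125]
contact_force: [-0.4, -0.1, -0.8]
grip_width: 91.9
time: 69.97
tool_pos: [439.7, -126.9, 65.3]
tcp_rot: [-3.14, 0.001, -3.124]
contact_force: [-5.0, -7.8, -1.3]
grip_width: 17.1
time: 70.22
tool_pos: [439.5, -126.8, 66.1]
tcp_rot: [-3.14, 0.0, -3.124]
contact_force: [-1.6, -5.4, -2.3]
grip_width: 16.9
time: 70.47
tool_pos: [439.4, -126.4, 67.4]
tcp_rot: [-3.14, -0.0, -3.124]
contact_force: [0.3, -5.1, -5.7]
grip_width: 16.9
time: 70.72
tool_pos: [439.4, -126.0, 69.1]
tcp_rot: [-3.141, -0.0, -3.124]
contact_force: [0.7, -5.0, -8.1]
grip_width: 17.2
```

```bash

python3 -m handwheel '[[[0,0.8,6],[0,0,0]],[[0,0.4,6],[0,0,0]],[[0,0,0],[0,0,0]],[[0,0,0],[0,0,0]]]'
python3 -m handwheel '[[[0,-0.2,-3],[0,0,0]],[[0,0,0],[0,0,0]],[[0,0,0],[0,0,0]]]'
python3 -m handwheel '[[[0,-0.2,-3],[0,0,0]],[[0,0,0],[0,0,0]],[[0,0,0],[0,0,0]]]'
```

```text
time: 71.22
tool_pos: [439.2, -124.4, 79.8]
tcp_rot: [3.141, -0.001, -3.124]
contact_force: [5.6, -4.4, -22.1]
grip_width: 17.1
time: 71.6
tool_pos: [439.2, -124.6, 76.9]
tcp_rot: [3.141, -0.001, -3.124]
contact_force: [4.6, -4.3, -20.8]
grip_width: 17.1
time: 71.97
tool_pos: [439.2, -124.9, 74.3]
tcp_rot: [-3.141, -0.001, -3.124]
contact_force: [3.4, -4.8, -16.9]
grip_width: 17.0
```

```bash

python3 -m handwheel '[[[0,-0.4,-3],[0,0,0]],[[0,-0.4,-1.5],[0,0,0]],[[0,0,0],[0,0,0]],[[0,0,0],[0,0,0]],[[0,0,0],[0,0,0]]]'
python3 -m handwheel '[[[0,-0.4,-1.5],[0,0,0]],[[0,0,0],[0,0,0]],[[0,0,0],[0,0,0]]]'
```

```text
time: 72.6
tool_pos: [439.3, -125.6, 70.8]
tcp_rot: [-3.141, -0.0, -3.124]
contact_force: [2.2, -5.8, -13.0]
grip_width: 16.8
time: 72.97
tool_pos: [439.4, -125.8, 69.7]
tcp_rot: [-3.141, -0.0, -3.124]
contact_force: [1.2, -4.4, -8.8]
grip_width: 16.9
```

```bash

python3 -m handwheel '[[[0,-0.4,-1.8],[0,0,0]],[[0,0,0],[0,0,0]],[[0,0,0],[0,0,0]]]'
python3 -m handwheel '[[[0,0,0],[0,0,0]],[[0,0,0],[0,0,0]],[[0,0,0],[0,0,0]],[[0,0,0],[0,0,0]],[[0,0,0],[0,0,0]],[[0,0,0],[0,0,0]]]' 0
python3 -m handwheel '[[[0,0,50],[0,0,0]],[[0,0,60],[0,0,0]],[[0,0,60],[0,0,0]],[[0,40,50],[0,0,0]],[[0,50,0],[0,0,0]],[[0,50,0],[0,0,0]],[[0,0,0],[0,0,0]],[[0,0,0],[0,0,0]]]'
python3 - <<'E'
from h import *
ob(); c=look('side',['cap','crank_handle']); im=c['img'].astype(int)
sat=im[:,:,0]-im[:,:,2]; g=im.mean(2)
for u in (284,286,288,290): 
    r=np.where((sat[245:285,u]<18)&(g[245:285,u]>75))[0]+245; print(u,r.min(),r.max(),r.mean())
old=cv2.imread('pics/s17.png')[:,:,::-1].astype(int)
d=np.abs(old-im).sum(2)[180:295,305:370]; print('changed px on stack/vise',(d>60).sum(), d.mean())
ct=look('top',['cap','flux_bottle','circuit_board','screwdriver'])
E
```

```text
time: 73.35
tool_pos: [439.5, -126.2, 68.1]
tcp_rot: [-3.141, 0.0, -3.124]
contact_force: [-1.0, -5.4, -5.2]
grip_width: 17.2
time: 74.1
tool_pos: [439.4, -126.0, 67.9]
tcp_rot: [3.141, 0.0, -3.124]
contact_force: [0.1, 0.3, 0.7]
grip_width: 72.7
time: 75.1
tool_pos: [439.4, 12.7, 286.6]
tcp_rot: [-3.141, -0.0, -3.124]
contact_force: [0.9, -0.9, 0.4]
grip_width: 91.9
{'time': 75.1, 'tool_pos': [439.421, 12.705, 286.617], 'tcp_rot': [-3.141, -0.0, -3.124], 'contact_force': [0.926, -0.894, 0.39], 'grip_width': 91.931, 'joint_positions': [-0.146, 0.151, 1.666, -0.0, 1.325, -1.734]}
side cap 0.91 [ 626. -175.  215.]
side crank_handle 0.55 [ 485. -134.   65.]
284 263 269 266.0
286 262 267 264.5
288 261 266 263.5
290 259 265 262.0
changed px on stack/vise 0 2.20494983277592
top cap 0.56 [ 637. -161.  222.]
top flux_bottle 0.48 [ 692. -392.   64.]
top circuit_board 0.91 [779.  76.   5.]
top screwdriver 0.81 [ 358. -415.   22.]
```

```bash
python3 -c "
from plant import bot
print(bot.close_job())"
```

```text
the job is handed in; nothing more can be done
None
```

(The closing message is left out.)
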